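# Unhook the milk jug and stand it upside down to drain

### The arm

A 7-joint arm with a two-finger parallel gripper is mounted at the origin on the work surface. World frame = base frame: x ahead of the robot, y to its left, z up, the work surface at z = 0. Lengths are in m, angles in rad, forces in N, time in s.
With the tool pointing down it reaches from about 0.425 to 0.95 m from the base axis. Payload 4.7 kg.
Tool frame: the origin (TCP) lies at the very end of the fingers, on their centre line; the grasp point (between the pads) lies 19 mm behind it; z points along the fingers, y is the line along which they close (so a half turn about z gives the same grasp; the last joint's range is limited). The gripper opens to 87 mm and grips with 3 to 60 N. Pads are 19 mm wide; open, the fingers measure 117 mm over their backs; the gripper's body (75 mm by 190 mm) begins 51 mm behind the grasp point.
Start: joints at [-1.196, 0.469, -0.049, 1.532, 0.024, 1.141, -0.082], TCP at [0.265, 0.621, 0.201] pointing down, gripper open.
Joint ranges: [-2.59, 2.59], [-0.33, 1.99], [-1.39, 1.29], [0.1, 2.45], [-1.04, 4.18], [0.21, 1.99], [-2.66, 2.66]. Speed limits (rad/s): [2.57, 2.57, 3.14, 3.14, 3.14, 3.14, 3.14].

### API

Orientations are given as [roll, pitch, yaw] about the fixed x, y, z axes, in that order (R = Rz(yaw) Ry(pitch) Rx(roll)).
In Python, from bench import arm, snapshot, job_done gives the robot as it stands.
- The arm moves only by the tool drive_tool, never from a script. Its argument "targets" is a list of rows, each an object with "jaw": the gripper's target within -1 to 1 (fully open at 1, half-way at 0, shut at -1); "dp": the shift along the tool's x, y, z in units of 25 mm (1.0 is 25 mm), a list of three; "twist": the turn about the tool's z in units of 5 degrees (1.0 is 5 degrees). A call has 1 to 8 rows; each row shifts and turns the commanded pose from where the row before left it, along the tool's axes as they then stand; what a row does not reach is not made up. A row lasts 1/8 s, in which the tool goes at most 62.5 mm and 10.7 degrees, less where a joint would pass 70% of its speed; a pose out of reach is approached as far as the arm can. A call is refused whole if a number of a shift passes 1 or a number of a turn 1, either way. A call with a gripper value outside its range is refused whole. The fingers move at their own pace and stop on an object; the grip force is fixed at half the most. Time passes only in rows, so rows that do not move let the fingers close. It gives the time, the measured TCP pose, the force, the opening and the grip force at its end, in the units of the state.
- arm.observe(): the state, without advancing time (a new reading comes with each control period).
- snapshot(name): name is "scene" or "top"; returns a dict with "img" (384x512x3 uint8, red, green, blue), "K" (3x3 intrinsics, pixels), "camera_from_world" (4x4, takes a point from world to camera coordinates). Camera axes: x right, y up, looking along -z (the intrinsics and any distortion apply to the point x, -y, -z); pixel columns grow to the right and rows downward; lengths in m; the calibration is good to about 2 mm. A picture is of the moment at which its call begins. There is no depth.
- job_done(): hands the job in; it is judged then, once.
The state is a dict: "clock": time; "q": joint angles; "qvel": joint speeds; "joint_torque": joint torques, N m; "tcp_pos": TCP position; "eef_rot": TCP orientation; "ft_force": force on the tool from outside, world axes, zero at the start; "moment": the same for the moment, N m; "gripper_width": opening from 0.0 (shut) to 1.0 (fully open); "gripper_force": force on a finger pad.
Only numpy, scipy, OpenCV 4.12 (cv2) and the standard library are available. Lean on these libraries where they do the work, as an engineer would, in place of code of your own. Each camera call takes 0.05 s, during which the arm holds its last target. There are 200 camera calls.

### The job

The steel milk jug was rinsed and hung up wet on the hook under the shelf. Lift its handle clear of the hook's upturned tip without forcing it, turn the jug over and lower it mouth down onto the free part of the draining rack, standing flat on the wires before you let go. Leave the two cups on the rack and the sugar bowl as they are.

Things in the scene. Friction and masses are not known exactly. Their poses are not given: they have to be found in the camera images.
- jug_center (a point): Straight-sided steel milk jug, 66 mm diameter, 100 mm base to rim, 0.2 to 0.33 kg. Point: middle of its axis. Own x runs along the jug, base (x = -50 mm) to open mouth (x = +50 mm); own z points from the axis to the handle. At the start it hangs by the handle bar: axis level, handle straight up, mouth facing away from the robot, base towards it.
- jug_mouth (a point): Centre of the jug's mouth, in the plane of its rim, 50 mm from jug_center along the jug's own x; same axes.
- jug_handle (a point): Middle of the jug's handle bar, on its centreline, 81 mm from jug_center along own z; same axes. The handle is a closed loop of 9 mm round bar in the jug's own x-z plane: the bar lies parallel to the jug's axis and joins two legs at x = -24 and +24 mm. The opening between body and bar is 43 mm deep and 39 mm long.
- hook_seat (a point): Lowest point inside the hook, where the handle bar rests. The J hook (7 mm rod) hangs from a cup bar running front to back (underside 58 mm above this point). Own x points away from the robot along the cup bar and the hanging jug's axis, z up. The hook lies in its y-z plane: shank at y = +16 mm, upturned end at y = -16 mm, so it opens to own -y (robot's right), where there is free room.
- hook_tip (a point): Top of the hook's upturned end, 26 mm above the seat. The handle bar must rise more than 26 mm to pass over it, but at 36 mm the jug's body meets the hook's rod from below. Shelf: front edge 60 mm behind the hook (own +x), underside 74 mm above the seat; the cabinet's side is 125 mm to the left of the hook. In front it is free.
- rack_top (a point): Centre of the draining rack (steel, fixed), on the top of its wires, 32 mm above the counter. The wire surface is flat, 230 mm along own x by 320 mm along own y; wires run along x every 20 mm. The two cups stand on the half at own -y (robot's right); the half at +y is free.
- cup1_center (a point): Amber glass cup, 70 mm across its mouth, 88 mm tall, standing upside down on the rack; point on its axis half-way up. Leave alone.
- cup2_center (a point): Second amber glass cup, the same as the first. Leave alone.
- sugar_center (a point): White ceramic sugar bowl with lid, 94 mm across, 91 mm tall, on the counter in front of the cabinet; point on its axis 45 mm above the counter. Leave alone.
Mind the look-alikes: they are no part of the job. What is shaped like the part that bears jug_center but purple is not meant.

How it is judged:
On the way, in this order (a step that is already met when the one before it is completed fails the run):
1. the jug is off the hook: held in the gripper, its handle bar more than 60 mm from the hook's seat and the jug touching neither hook nor shelf (distance between jug_handle and hook_seat above 0.06 m and contact force between jug and shelf below 0.1 N and contact force between the fingers and jug above 1 N and height (world z) of jug_center above 0.1 m), for 0.2 s.
2. the jug stands mouth down on the rack's wires while still held (angle between jug_center's own x axis and vertical above 3 rad and z of jug_mouth in the frame of rack_top below 0.006 m and contact force between jug and rack above 0.3 N and contact force between the fingers and jug above 1 N), for 0.1 s.
At the end, for the whole second after the job is handed in: the jug rests mouth down on the rack: mouth within 4 mm of the wire surface, axis within 4 degrees of vertical, mouth centre within 90 mm (front to back) and 135 mm (sideways) of the rack's centre; cups within 15 mm and sugar bowl within 20 mm of where they stood (angle between jug_center's own x axis and vertical above 3.07 rad and z of jug_mouth in the frame of rack_top between -0.004 and 0.004 m and x of jug_mouth in the frame of rack_top between -0.09 and 0.09 m and y of jug_mouth in the frame of rack_top between -0.135 and 0.135 m and contact force between jug and rack above 0.5 N and linear speed of jug below 0.02 m/s and distance of each of cup1_center, cup2_center from where it was at the start of the episode below 0.015 m and distance of sugar_center from where it was at the start of the episode below 0.02 m); the robot touches nothing.
It fails at once if the jug is wrenched against the hook or shelf (over 25 N) (contact force between jug and shelf above 25 N).
It fails at once if the jug is banged down on the rack (over 40 N) (contact force between jug and rack above 40 N).
It fails at once if a cup or the sugar bowl is tipped over (angle between any of cup1_center, cup2_center, sugar_center's own z axis and vertical above 0.5 rad).
It also fails if it takes over 45 s, if anything falls off the work surface, if the arm or the gripper's body presses on something with over 40 N, if the wrist force passes 120 N, or if a joint passes its speed limit or range.

## Working session

There is one attempt and no reset: what is moved stays moved. The work goes in short steps, Python scripts to look and compute and a tool call to move; the robot and the scene stay as the last step left them, time stands still between calls to the robot, and variables do not carry over. Pictures are saved under pics/ and viewed, at most 10 in all, crops included, and the job is handed in when it is done.

Besides the shell and the picture viewer there is one more tool, called after ">>>" as a command line: name --argument value ..., lists and objects as JSON in quotes. drive_tool: Moves the arm, as the interface text tells. Its arguments: {"type":"object","properties":{"targets":{"type":"array"}},"required":["targets"]}

```bash
mkdir -p pics; python3 - <<'E'
from bench import arm,snapshot
import cv2,numpy as np
ims=[]
for n in("scene","top"):
    s=snapshot(n);cv2.imwrite(f"pics/{n}0.png",s["img"][:,:,::-1]);np.savez(f"{n}0.npz",**s)
    M=np.linalg.inv(s["camera_from_world"]);print(n,s["K"].tolist(),M.round(3).tolist(),[k for k in s])
print(arm.observe())
E
```

```text
scene [[480.48413314594075, 0.0, 253.70299349843464], [0.0, 480.48413314594075, 194.42515210764918], [0.0, 0.0, 1.0]] [[0.84, -0.354, 0.412, 1.312], [0.543, 0.549, -0.635, -1.049], [-0.001, 0.757, 0.653, 1.347], [0.0, 0.0, 0.0, 1.0]] ['img', 'K', 'camera_from_world']
top [[499.46473557080503, 0.0, 249.23626114495227], [0.0, 499.46473557080503, 197.1709870441291], [0.0, 0.0, 1.0]] [[0.002, 0.995, -0.101, 0.397], [-1.0, 0.002, -0.003, 0.037], [-0.003, 0.101, 0.995, 1.948], [0.0, 0.0, 0.0, 1.0]] ['img', 'K', 'camera_from_world']
{'clock': 0.1, 'q': array([-1.19589593,  0.46935476, -0.04861134,  1.53352486,  0.02411753,
        1.14098245, -0.08228463]), 'qvel': array([ 2.37303623e-04, -2.43848313e-03, -7.34607084e-04, -5.30247041e-03,
        6.09063001e-05, -6.95969490e-04,  2.94346871e-04]), 'joint_torque': array([ 1.11508496e-03, -5.09168100e+01, -8.11928976e-02, -2.36827970e+01,
       -6.15065382e-02,  3.44541308e-02,  5.22979565e-05]), 'tcp_pos': array([0.26498643, 0.62021764, 0.19982952]), 'eef_rot': array([-3.13991075e+00,  6.44756181e-05,  2.73785755e+00]), 'ft_force': array([ 0.07340115,  0.08057598, -0.73326886]), 'moment': array([-0.01215963,  0.02145554, -0.00929912]), 'gripper_force': 0.0, 'gripper_width': 1.0004284245291284}
```

View pics/scene0.png

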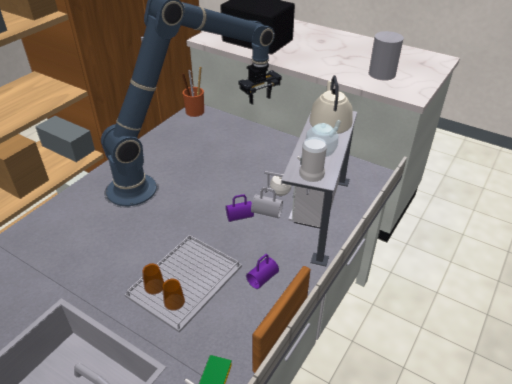

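View pics/top0.png

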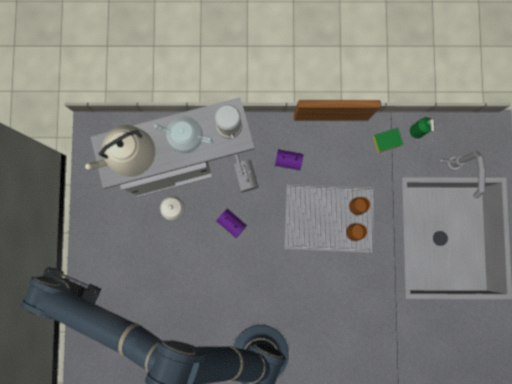

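The steel jug shows at scene (267,203) and top (246,174). It could be confused with the purple jugs at scene (239,210) and (263,271), top (232,222) and (289,159). The grey jug hanging under the shelf is the one I want, so I'll check it in a close crop that includes the cup bar and gripper.

```bash
python3 - <<'E'
import cv2,numpy as np
a=cv2.imread("pics/scene0.png");b=cv2.imread("pics/top0.png")
f=lambda i,x,y,w,h,s:cv2.resize(i[y:y+h,x:x+w],(w*s,h*s),interpolation=cv2.INTER_CUBIC)
L=f(a,235,155,80,70,5);R=f(b,205,140,80,70,5)
G=f(a,225,50,80,60,5);H=f(b,20,260,80,60,5)
cv2.imwrite("pics/crop0.png",np.vstack([np.hstack([L,R]),np.hstack([G,H])])[:600])
E
```

```text
(no output)
```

View pics/crop0.png

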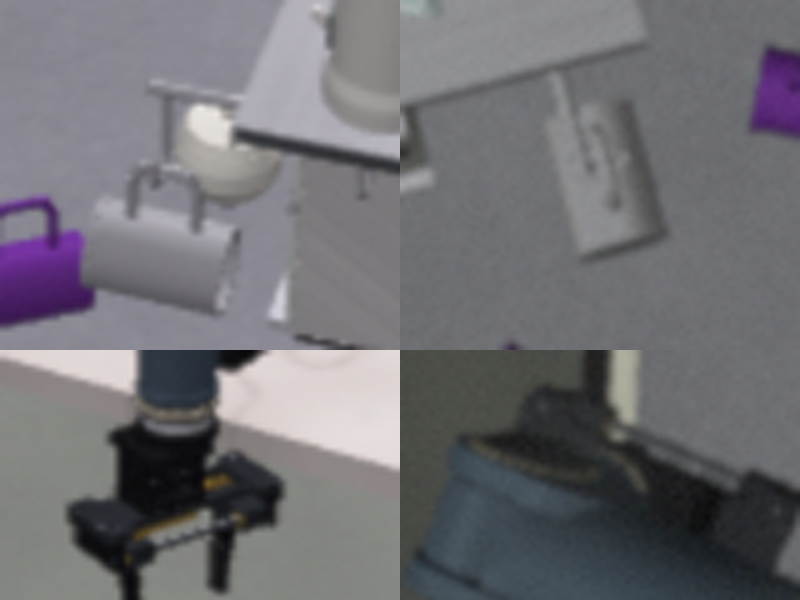

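The crop confirms the choice: a grey steel jug with its handle on the J hook, and the cup bar ending just in front of the shank. A tighter contrast-stretched crop will give me exact pixels.

```bash
python3 - <<'E'
import cv2,numpy as np
def f(n,x,y):
    i=cv2.imread(n)[y:y+75,x:x+50]
    i=cv2.resize(i,(400,600),interpolation=cv2.INTER_LANCZOS4).astype(float)
    lo,hi=np.percentile(i,[1,99]);i=np.clip((i-lo)/(hi-lo),0,1)*255
    i=i.astype(np.uint8)
    for k in range(0,75,10): cv2.putText(i,str(y+k),(0,k*8+5),0,.35,(0,0,255),1);cv2.line(i,(22,k*8),(30,k*8),(0,0,255),1)
    for k in range(0,50,10): cv2.putText(i,str(x+k),(k*8,598),0,.35,(0,0,255),1);cv2.line(i,(k*8,580),(k*8,588),(0,0,255),1)
    return i
cv2.imwrite("pics/crop1.png",np.hstack([f("pics/scene0.png",246,160),f("pics/top0.png",228,145)]))
E
```

```text
(no output)
```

View pics/crop1.png

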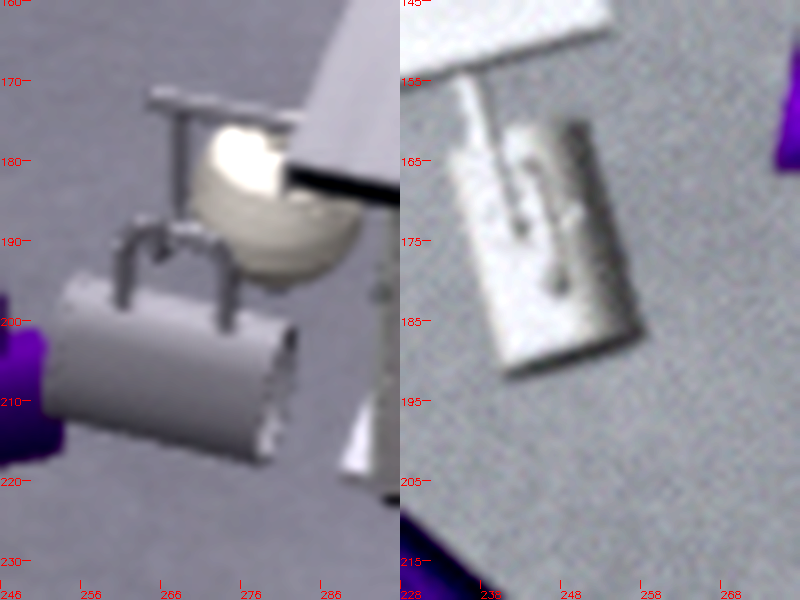

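```bash
cat > h.py <<'E'
import numpy as np,cv2
def cam(n,f=None):
    s=np.load(f or f"{n}0.npz");return s["K"],np.linalg.inv(s["camera_from_world"]),s["img"]
C={n:cam(n) for n in("scene","top")}
def ray(n,uv):
    K,M,_=C[n];d=np.linalg.inv(K)@[uv[0],uv[1],1];d=M[:3,:3]@(d*[1,-1,-1]);return M[:3,3],d/np.linalg.norm(d)
def onz(n,uv,z):
    o,d=ray(n,uv);return o+d*(z-o[2])/d[2]
def tri(us,ut):
    A=np.zeros((3,3));b=np.zeros(3);R=[ray("scene",us),ray("top",ut)]
    for o,d in R:
        P=np.eye(3)-np.outer(d,d);A+=P;b+=P@o
    p=np.linalg.solve(A,b);return p,max(np.linalg.norm(np.cross(p-o,d)) for o,d in R)
E
python3 - <<'E'
from h import *
g=lambda x,y,o:((x+.5)/8-.5+o[0],(y+.5)/8-.5+o[1])
S=lambda x,y:g(x,y,(246,160));T=lambda x,y:g(x-400,y,(228,145))
print("bar mid",tri(S(178,230),T(543,222)))
print("front corner",tri(S(125,235),T(560,285)),"rear",tri(S(232,245),T(525,162)))
print("cupbar end",tri(S(150,97),T(522,235)))
q=[T(505,378),T(643,337),T(590,122),T(455,150)]
for z in(.15,.2,.25,.3):
    P=[onz("top",p,z)[:2] for p in q];b=(P[0]+P[1])/2;m=(P[2]+P[3])/2
    print(z,"c",((b+m)/2).round(3),"len",np.linalg.norm(m-b).round(4),"w",np.linalg.norm(P[0]-P[1]).round(4),"yaw",np.degrees(np.arctan2(*(m-b)[::-1])).round(1))
R=[onz("top",p,.032)[:2].round(3) for p in((287,185.5),(373,187),(372,251),(285,249))];print("rack",R,np.mean(R,0))
i=C["top"][2].astype(int);m=((i[...,0]>110)&(i[...,2]<50)&(i[...,1]<120)&(i[...,0]>i[...,1]+50)).astype(np.uint8)
n,_,st,ce=cv2.connectedComponentsWithStats(m)
for k in range(1,n):
    if 100<st[k,4]<1500: print("cup",ce[k],st[k,4],onz("top",ce[k],.07).round(3))
E
```

```text
bar mid (array([0.6531229 , 0.056122  , 0.26527081]), np.float64(0.0014498002932443947))
front corner (array([0.6284396 , 0.04964786, 0.25552427]), np.float64(0.002718488303387773)) rear (array([0.67811726, 0.06307696, 0.26345432]), np.float64(6.62578799747034e-05))
cupbar end (array([0.63634605, 0.06264653, 0.3280355 ]), np.float64(0.000839729193793875))
0.15 c [0.658 0.054] len 0.1043 w 0.0653 yaw 13.1
0.2 c [0.651 0.054] len 0.1014 w 0.0634 yaw 13.1
0.25 c [0.644 0.053] len 0.0985 w 0.0616 yaw 13.1
0.3 c [0.636 0.053] len 0.0956 w 0.0598 yaw 13.1
rack [array([ 0.636, -0.103]), array([ 0.631, -0.435]), array([ 0.385, -0.426]), array([ 0.392, -0.094])] [ 0.511  -0.2645]
```

Findings: the grey jug hangs at about (0.653, 0.055), axis z≈0.18, yaw 13°, which agrees with the given 66×100 mm size. The bar sits at z≈0.263. The cup bar ends 15 mm in front of the hook at z≈0.32, which fits 58 mm above the seat. The rack centre is about (0.511, -0.264).

The tool can't tilt, so the plan has three parts:
1. Press the base down gently so the jug slides towards me on the hook.
2. Grip the front handle leg and unhook the jug.
3. Tip it over on its rim on the rack.

First I'll close the jaw and move in front of the hook.

```bash
cat >> h.py <<'E'
HY=np.radians(13.1);SEAT=np.array([.653,.055,.2585])
def hook(x,y,z=0): 
    c,s=np.cos(HY),np.sin(HY);return SEAT+[c*x-s*y,s*x+c*y,z]
def plan(p,psi,target,tpsi,n):
    """rows (dp units, twist units); psi deg of tool x"""
    p=np.array(p,float);target=np.array(target);d=(target-p)/n;dps=(tpsi-psi)/n
    for k in range(n):
        a=np.radians(psi+k*dps);c,s=np.cos(a),np.sin(a)
        print([round(v/.025,2) for v in(c*d[0]+s*d[1],s*d[0]-c*d[1],-d[2])],round(-dps/5,2))
def now():
    from bench import arm
    o=arm.observe();print("t",round(o["clock"],2),o["tcp_pos"].round(4),"psi",np.degrees(o["eef_rot"]).round(1),"F",o["ft_force"].round(1),"w",round(o["gripper_width"],3),"gf",round(o["gripper_force"],1));return o
E
python3 -c "
from h import *
print(hook(-.054,0))
plan([.265,.62,.2],156.9,[.50,.02,.27],13.1,30)"
```

```text
[0.6004053  0.04276083 0.2585    ]
[np.float64(-0.6), np.float64(-0.61), np.float64(-0.09)] 0.96
[np.float64(-0.65), np.float64(-0.56), np.float64(-0.09)] 0.96
[np.float64(-0.7), np.float64(-0.5), np.float64(-0.09)] 0.96
[np.float64(-0.74), np.float64(-0.44), np.float64(-0.09)] 0.96
[np.float64(-0.77), np.float64(-0.38), np.float64(-0.09)] 0.96
[np.float64(-0.8), np.float64(-0.32), np.float64(-0.09)] 0.96
[np.float64(-0.82), np.float64(-0.25), np.float64(-0.09)] 0.96
[np.float64(-0.84), np.float64(-0.18), np.float64(-0.09)] 0.96
[np.float64(-0.85), np.float64(-0.11), np.float64(-0.09)] 0.96
[np.float64(-0.86), np.float64(-0.04), np.float64(-0.09)] 0.96
[np.float64(-0.86), np.float64(0.04), np.float64(-0.09)] 0.96
[np.float64(-0.85), np.float64(0.11), np.float64(-0.09)] 0.96
[np.float64(-0.84), np.float64(0.18), np.float64(-0.09)] 0.96
[np.float64(-0.82), np.float64(0.25), np.float64(-0.09)] 0.96
[np.float64(-0.8), np.float64(0.32), np.float64(-0.09)] 0.96
[np.float64(-0.77), np.float64(0.38), np.float64(-0.09)] 0.96
[np.float64(-0.74), np.float64(0.44), np.float64(-0.09)] 0.96
[np.float64(-0.7), np.float64(0.5), np.float64(-0.09)] 0.96
[np.float64(-0.65), np.float64(0.56), np.float64(-0.09)] 0.96
[np.float64(-0.6), np.float64(0.61), np.float64(-0.09)] 0.96
[np.float64(-0.55), np.float64(0.66), np.float64(-0.09)] 0.96
[np.float64(-0.49), np.float64(0.71), np.float64(-0.09)] 0.96
[np.float64(-0.43), np.float64(0.74), np.float64(-0.09)] 0.96
[np.float64(-0.37), np.float64(0.78), np.float64(-0.09)] 0.96
[np.float64(-0.3), np.float64(0.8), np.float64(-0.09)] 0.96
[np.float64(-0.23), np.float64(0.83), np.float64(-0.09)] 0.96
[np.float64(-0.16), np.float64(0.84), np.float64(-0.09)] 0.96
[np.float64(-0.09), np.float64(0.85), np.float64(-0.09)] 0.96
[np.float64(-0.02), np.float64(0.86), np.float64(-0.09)] 0.96
[np.float64(0.05), np.float64(0.86), np.float64(-0.09)] 0.96
```

>>> drive_tool --targets '[{"jaw": -1, "dp": [-0.6, -0.6, -0.1], "twist": 0.96}, {"jaw": -1, "dp": [-0.65, -0.55, -0.1], "twist": 0.96}, {"jaw": -1, "dp": [-0.7, -0.5, -0.1], "twist": 0.96}, {"jaw": -1, "dp": [-0.75, -0.45, -0.1], "twist": 0.96}, {"jaw": -1, "dp": [-0.75, -0.4, -0.1], "twist": 0.96}, {"jaw": -1, "dp": [-0.8, -0.3, -0.1], "twist": 0.96}, {"jaw": -1, "dp": [-0.8, -0.25, -0.1], "twist": 0.96}, {"jaw": -1, "dp": [-0.85, -0.2, -0.1], "twist": 0.96}]'

```text
clock: 1.1
tcp_pos: [0.3271, 0.4602, 0.2204]
eef_rot: [-3.141, 0.0, 2.065]
ft_force: [0.9, 0.1, 0.3]
gripper_width: 0.172
gripper_force: 0.0
```

>>> drive_tool --targets '[{"jaw": -1, "dp": [-0.85, -0.1, -0.1], "twist": 0.96}, {"jaw": -1, "dp": [-0.85, -0.05, -0.1], "twist": 0.96}, {"jaw": -1, "dp": [-0.85, 0.05, -0.1], "twist": 0.96}, {"jaw": -1, "dp": [-0.85, 0.1, -0.1], "twist": 0.96}, {"jaw": -1, "dp": [-0.85, 0.2, -0.1], "twist": 0.96}, {"jaw": -1, "dp": [-0.8, 0.25, -0.1], "twist": 0.96}, {"jaw": -1, "dp": [-0.8, 0.3, -0.1], "twist": 0.96}, {"jaw": -1, "dp": [-0.75, 0.4, -0.1], "twist": 0.96}]'

```text
clock: 2.1
tcp_pos: [0.3897, 0.3014, 0.2405]
eef_rot: [-3.141, 0.001, 1.395]
ft_force: [0.4, 0.2, 0.0]
gripper_width: 0.007
gripper_force: 0.0
```

>>> drive_tool --targets '[{"jaw": -1, "dp": [-0.75, 0.45, -0.1], "twist": 0.96}, {"jaw": -1, "dp": [-0.7, 0.5, -0.1], "twist": 0.96}, {"jaw": -1, "dp": [-0.65, 0.55, -0.1], "twist": 0.96}, {"jaw": -1, "dp": [-0.6, 0.6, -0.1], "twist": 0.96}, {"jaw": -1, "dp": [-0.55, 0.65, -0.1], "twist": 0.96}, {"jaw": -1, "dp": [-0.5, 0.7, -0.1], "twist": 0.96}, {"jaw": -1, "dp": [-0.45, 0.75, -0.1], "twist": 0.96}, {"jaw": -1, "dp": [-0.35, 0.8, -0.1], "twist": 0.96}]'

```text
clock: 3.1
tcp_pos: [0.4517, 0.1402, 0.2607]
eef_rot: [-3.141, 0.0, 0.723]
ft_force: [-0.2, 0.3, 0.9]
gripper_width: 0.006
gripper_force: 0.0
```

>>> drive_tool --targets '[{"jaw": -1, "dp": [-0.3, 0.8, -0.1], "twist": 0.96}, {"jaw": -1, "dp": [-0.25, 0.85, -0.1], "twist": 0.96}, {"jaw": -1, "dp": [-0.15, 0.85, -0.1], "twist": 0.96}, {"jaw": -1, "dp": [-0.1, 0.85, -0.1], "twist": 0.96}, {"jaw": -1, "dp": [0, 0.85, -0.1], "twist": 0.96}, {"jaw": -1, "dp": [0.05, 0.85, -0.1], "twist": 0.96}, {"jaw": -1, "dp": [0, 0, 0], "twist": 0}]'

```text
clock: 3.98
tcp_pos: [0.4989, 0.0191, 0.276]
eef_rot: [3.141, -0.0, 0.22]
ft_force: [-0.2, 0.7, 0.0]
gripper_width: 0.006
gripper_force: 0.0
```

```bash
python3 -c "
from h import *
o=now();print(o['q'].round(2))
plan(o['tcp_pos'],np.degrees(o['eef_rot'][2]),hook(-.054,0,-.035),13.1,6)"
```

```text
t 3.98 [0.4989 0.0191 0.276 ] psi [180.   -0.   12.6] F [-0.2  0.7  0. ] w 0.006 gf 0.0
[-0.7   0.12  0.64  1.87 -0.07  1.18 -1.38]
[np.float64(0.69), np.float64(-0.01), np.float64(0.35)] -0.02
[np.float64(0.69), np.float64(-0.01), np.float64(0.35)] -0.02
[np.float64(0.69), np.float64(-0.0), np.float64(0.35)] -0.02
[np.float64(0.69), np.float64(-0.0), np.float64(0.35)] -0.02
[np.float64(0.69), np.float64(-0.0), np.float64(0.35)] -0.02
[np.float64(0.69), np.float64(-0.0), np.float64(0.35)] -0.02
```

>>> drive_tool --targets '[{"jaw": -1, "dp": [0.7, 0, 0.35], "twist": 0}, {"jaw": -1, "dp": [0.7, 0, 0.35], "twist": 0}, {"jaw": -1, "dp": [0.7, 0, 0.35], "twist": 0}, {"jaw": -1, "dp": [0.7, 0, 0.35], "twist": 0}, {"jaw": -1, "dp": [0.7, 0, 0.35], "twist": 0}, {"jaw": -1, "dp": [0.65, 0, 0.35], "twist": -0.1}]'

```text
clock: 4.72
tcp_pos: [0.5995, 0.0455, 0.2225]
eef_rot: [-3.141, 0.002, 0.236]
ft_force: [-18.7, -4.0, 19.8]
gripper_width: 0.004
gripper_force: 13.8
```

>>> drive_tool --targets '[{"jaw": -1, "dp": [0, 0, 0.2], "twist": 0}, {"jaw": -1, "dp": [0, 0, 0.2], "twist": 0}]'

```text
clock: 4.97
tcp_pos: [0.5992, 0.0445, 0.2128]
eef_rot: [-3.141, 0.001, 0.234]
ft_force: [-2.0, -0.5, 1.7]
gripper_width: 0.001
gripper_force: 1.0
```

>>> drive_tool --targets '[{"jaw": -1, "dp": [0, 0, 0.2], "twist": 0}, {"jaw": -1, "dp": [0, 0, 0.2], "twist": 0}]'

```text
clock: 5.22
tcp_pos: [0.5996, 0.0445, 0.2029]
eef_rot: [-3.141, -0.001, 0.234]
ft_force: [-0.1, 0.2, 0.3]
gripper_width: 0.002
gripper_force: 0.0
```

```bash
cat > look.py <<'E'
import sys,cv2,numpy as np
from bench import snapshot
name=sys.argv[1];x1,y1,x2,y2=map(int,sys.argv[2:6])
def f(n,x,y):
    s=snapshot(n);np.savez(f"{n}_{name}.npz",**s)
    i=s["img"][y:y+75,x:x+50,::-1];i=cv2.resize(i,(400,600),interpolation=cv2.INTER_LANCZOS4).astype(float)
    lo,hi=np.percentile(i,[1,99]);i=(np.clip((i-lo)/(hi-lo),0,1)*255).astype(np.uint8)
    for k in range(0,75,10): cv2.putText(i,str(y+k),(0,k*8+5),0,.35,(0,0,255),1);cv2.line(i,(22,k*8),(30,k*8),(0,0,255),1)
    for k in range(0,50,10): cv2.putText(i,str(x+k),(k*8,598),0,.35,(0,0,255),1);cv2.line(i,(k*8,580),(k*8,588),(0,0,255),1)
    return i
cv2.imwrite(f"pics/{name}.png",np.hstack([f("scene",x1,y1),f("top",x2,y2)]))
E
python3 look.py a 246 160 228 145
```

```text
(no output)
```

View pics/a.png

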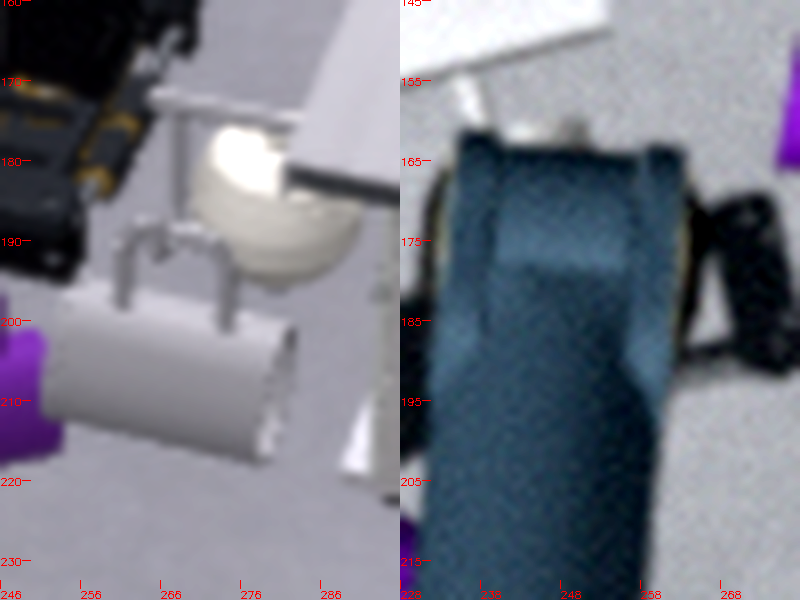

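The picture shows the jug still at its original spot, front leg at crop (123,300) and base corner lower at (65,290). The fingertips slipped past the base edge after pitching the jug about 2–3°. I'll back up and press again with the tool yawed 30°, which gives more overlap while keeping the gripper body clear of the cup bar's end.

```bash
python3 -c "
from h import *
o=now();p=np.array(o['tcp_pos'])+[0,0,.036]
t=hook(-.056,-.012,0);t[2]=p[2];plan(p,13.4,t,43.1,6)
t2=hook(-.0485,-.012,0);t2[2]=p[2];plan(t,43.1,t2,43.1,1)"
```

```text
t 5.33 [0.5992 0.0445 0.2025] psi [-180.     0.    13.4] F [-0.1 -0.2  0.5] w 0.002 gf 0.0
[np.float64(-0.01), np.float64(0.09), np.float64(-0.0)] -0.99
[np.float64(-0.02), np.float64(0.09), np.float64(-0.0)] -0.99
[np.float64(-0.02), np.float64(0.09), np.float64(-0.0)] -0.99
[np.float64(-0.03), np.float64(0.09), np.float64(-0.0)] -0.99
[np.float64(-0.04), np.float64(0.08), np.float64(-0.0)] -0.99
[np.float64(-0.05), np.float64(0.08), np.float64(-0.0)] -0.99
[np.float64(0.26), np.float64(0.15), np.float64(-0.0)] -0.0
```

>>> drive_tool --targets '[{"jaw": -1, "dp": [-0.1, 0, -0.7], "twist": 0}, {"jaw": -1, "dp": [0, 0.1, -0.7], "twist": -1}, {"jaw": -1, "dp": [0, 0.1, 0], "twist": -1}, {"jaw": -1, "dp": [0, 0.1, 0], "twist": -1}, {"jaw": -1, "dp": [0, 0.1, 0], "twist": -1}, {"jaw": -1, "dp": [0, 0.1, 0], "twist": -1}, {"jaw": -1, "dp": [0, 0.05, 0], "twist": -1}, {"jaw": -1, "dp": [0.25, 0.15, 0], "twist": 0}]'

```text
clock: 6.32
tcp_pos: [0.6104, 0.0325, 0.2399]
eef_rot: [3.141, -0.002, 0.755]
ft_force: [0.4, 0.6, -0.1]
gripper_width: 0.001
gripper_force: 0.0
```

>>> drive_tool --targets '[{"jaw": -1, "dp": [0, 0, 0.3], "twist": 0}, {"jaw": -1, "dp": [0, 0, 0.2], "twist": 0}, {"jaw": -1, "dp": [0, 0, 0.1], "twist": 0}]'

```text
clock: 6.7
tcp_pos: [0.6094, 0.0329, 0.2225]
eef_rot: [-3.141, 0.001, 0.757]
ft_force: [-0.4, 0.5, 0.5]
gripper_width: 0.003
gripper_force: 0.0
```

>>> drive_tool --targets '[{"jaw": -1, "dp": [0, 0, 0.1], "twist": 0}, {"jaw": -1, "dp": [0, 0, 0.1], "twist": 0}]'

```text
clock: 6.95
tcp_pos: [0.6098, 0.0329, 0.2181]
eef_rot: [-3.142, -0.0, 0.757]
ft_force: [-1.1, -0.2, -0.1]
gripper_width: 0.004
gripper_force: 0.0
```

>>> drive_tool --targets '[{"jaw": -1, "dp": [0, 0, 0.1], "twist": 0}, {"jaw": -1, "dp": [0, 0, 0.1], "twist": 0}]'

```text
clock: 7.2
tcp_pos: [0.6098, 0.0328, 0.2131]
eef_rot: [-3.142, -0.0, 0.757]
ft_force: [-0.6, 0.3, -0.6]
gripper_width: 0.009
gripper_force: 0.0
```

>>> drive_tool --targets '[{"jaw": -1, "dp": [0, 0, 0.15], "twist": 0}, {"jaw": -1, "dp": [0, 0, 0.15], "twist": 0}]'

```text
clock: 7.45
tcp_pos: [0.6097, 0.0329, 0.2054]
eef_rot: [-3.141, 0.0, 0.757]
ft_force: [-0.1, 1.1, -0.5]
gripper_width: 0.004
gripper_force: 0.0
```

>>> drive_tool --targets '[{"jaw": -1, "dp": [0, 0, 0.15], "twist": 0}, {"jaw": -1, "dp": [0, 0, 0.1], "twist": 0}]'

```text
clock: 7.7
tcp_pos: [0.6097, 0.0328, 0.1991]
eef_rot: [-3.141, 0.0, 0.757]
ft_force: [-0.3, 0.8, 0.6]
gripper_width: 0.003
gripper_force: 0.0
```

```bash
python3 look.py b 246 160 228 145; python3 -c "
from h import *
now()"
```

```text
t 7.8 [0.6096 0.0328 0.1991] psi [-180.     0.    43.4] F [ 0.8  0.5 -0.8] w 0.005 gf 0.0
```

View pics/b.png

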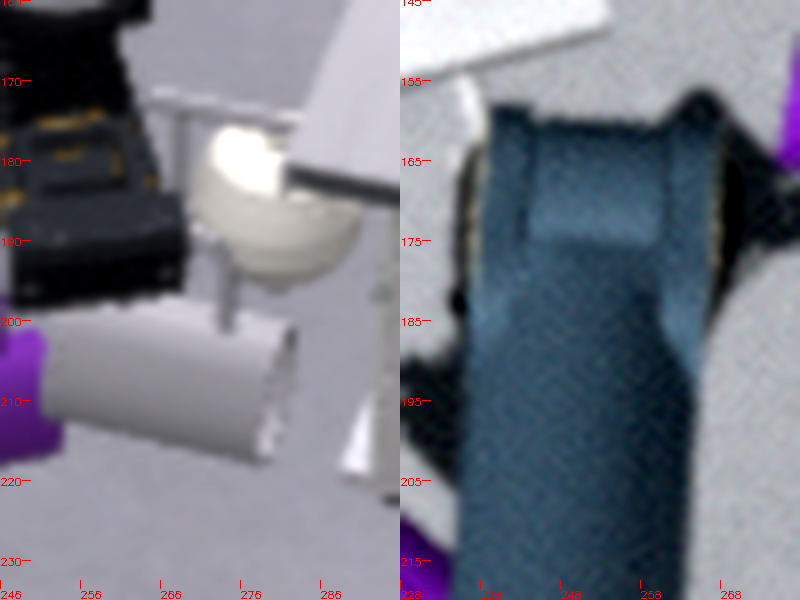

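The picture shows the jug almost unmoved: rear leg at crop (227,328), mouth end at (295,325). The gripper is in front of the leg. I'll measure how far the jug has shifted, and recheck its centre.

```bash
python3 - <<'E'
from h import *
g=lambda n:cv2.cvtColor(np.load(n)["img"],cv2.COLOR_RGB2GRAY).astype(np.float32)
a=g("scene0.npz")
S=lambda x,y:((x+.5)/8-.5+246,(y+.5)/8-.5+160);T=lambda x,y:((x-400+.5)/8-.5+228,(y+.5)/8-.5+145)
def shift(b,x0,x1,y0,y1,s=8):
    A=cv2.resize(a[y0-4:y1+4,x0-4:x1+4],None,fx=s,fy=s,interpolation=cv2.INTER_CUBIC);B=cv2.resize(b[y0:y1,x0:x1],None,fx=s,fy=s,interpolation=cv2.INTER_CUBIC)
    r=cv2.matchTemplate(A,B,cv2.TM_CCOEFF_NORMED);_,m,_,l=cv2.minMaxLoc(r);return round(m,3),(4-l[0]/s,4-l[1]/s)
for n in("a","b"):
    b=g(f"scene_{n}.npz");print(n,"mouth",shift(b,271,290,193,222),"base",shift(b,250,264,199,217),"hook ref",shift(b,262,284,183,195) if n=="a" else "")
print("body",tri(S(167.5,369.5),T(548,247)))
p=C["scene"]
def proj(P):
    s=np.load("scene0.npz");c=s["camera_from_world"]@np.r_[P,1];u=s["K"]@(c[:3]*[1,-1,-1]);return (u[:2]/u[2]).round(1)
for P in(hook(-.05,0,-.0765+.033),hook(.05,0,-.0765+.033),hook(-.024,0,-.0435),hook(.024,0,-.0435),hook(-.05,0,-.1095),hook(.05,0,-.1095)): print(proj(P),((proj(P)-[246,160]+.44)*8).round())
E
```

```text
a mouth (0.998, (0.0, 0.0)) base (0.999, (0.0, 0.0)) hook ref (0.999, (0.0, 0.0))
b mouth (0.998, (0.0, 0.0)) base (0.993, (0.0, 0.0)) hook ref 
body (array([0.65268539, 0.05372791, 0.18500803]), np.float64(0.00023906748368542774))
[253.8 196.2] [ 66. 293.]
[280.4 202.5] [279. 344.]
[260.6 197.8] [120. 306.]
[273.4 200.8] [223. 330.]
[253.8 209.8] [ 66. 402.]
[279.7 216.1] [273. 452.]
```

```bash
python3 - <<'E'
from h import *
def proj(n,P):
    s=np.load(f"{n}0.npz");c=s["camera_from_world"]@np.r_[P,1];u=s["K"]@(c[:3]*[1,-1,-1]);return (u[:2]/u[2])
def corners(tcp,psi):
    c,s=np.cos(psi),np.sin(psi);X=np.array([c,s,0]);Y=np.array([s,-c,0])
    for a in(-1,1):
        for z in(.07,.1):
            P=tcp+X*.0375*a+Y*.095+[0,0,z];print("blk",a,z,((proj("scene",P)-[246,160]+.44)*8).round(),((proj("top",P)-[228,145]+.44)*8+[400,0]).round())
    print("tip",((proj("scene",tcp)-[246,160]+.44)*8).round())
corners(np.array([.6096,.0328,.1991]),.757)
print("start tip scene",proj("scene",np.array([.265,.6202,.1998])),[proj("scene",np.array([.265,.6202,.1998])+np.array([s*.36-0,s*.93*0+0,0])*0).round(1) for s in(0,)])
Y=np.array([np.sin(2.738),-np.cos(2.738),0])
for k in(-.0435,.0435): print(proj("scene",np.array([.265,.6202,.1998])+Y*k).round(1))
a=cv2.imread("pics/scene0.png")
L=cv2.resize(a[55:115,230:300],(560,480),interpolation=cv2.INTER_CUBIC)
L=np.clip(L.astype(int)*2,0,255).astype(np.uint8)
b=np.load("scene_b.npz")["img"][120:220,225:300,::-1];b=cv2.resize(b,(360,480),interpolation=cv2.INTER_CUBIC)
cv2.imwrite("pics/c.png",np.hstack([L[:,:420],np.clip(b.astype(int)*1.6,0,255).astype(np.uint8)]))
E
```

```text
blk -1 0.07 [ 15. 372.] [819. 231.]
blk -1 0.1 [ 14. 318.] [823. 221.]
blk 1 0.07 [191. 350.] [698. 104.]
blk 1 0.1 [192. 296.] [700.  91.]
tip [ 62. 338.]
start tip scene [259.78426833 104.6654973 ] [array([259.8, 104.7])]
[252.  107.4]
[267.4 102. ]
```

View pics/c.png

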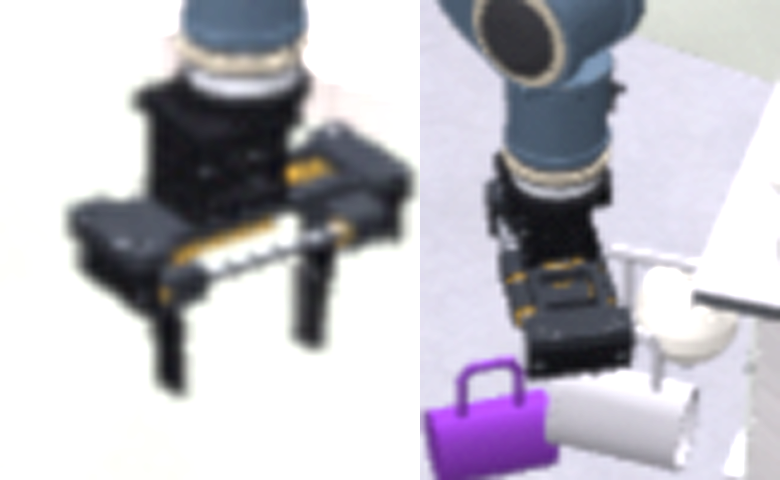

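The left crop shows the start fingertips at scene pixels (252.2,103.8) and (269,98). The reported TCP projects to y=107.4 and 102, so the fingers really sit higher than reported. That explains both the earlier bump, which was the body on the cup bar, and the missing contact. I'll quantify the offset.

```bash
python3 - <<'E'
from h import *
def proj(n,P):
    s=np.load(f"{n}0.npz");c=s["camera_from_world"]@np.r_[P,1];u=s["K"]@(c[:3]*[1,-1,-1]);return (u[:2]/u[2])
t=np.array([.265,.6202,.1998]);Y=np.array([np.sin(2.738),-np.cos(2.738),0]);X=np.array([np.cos(2.738),np.sin(2.738),0])
for dz in(0,.01,.02):
    for k in(-.051,.051): print(dz,[proj("scene",t+Y*k+X*a+[0,0,dz]).round(1).tolist() for a in(-.0095,.0095)])
i=C["scene"][2].astype(int).sum(2)
for r in range(92,108): print(r,"".join("%4d"%v for v in i[r,246:276]))
E
```

```text
0 [[251.8, 108.7], [249.6, 107.0]]
0 [[269.9, 102.4], [267.5, 100.7]]
0.01 [[251.8, 106.8], [249.5, 105.1]]
0.01 [[269.9, 100.5], [267.6, 98.8]]
0.02 [[251.8, 104.9], [249.5, 103.2]]
0.02 [[270.0, 98.6], [267.6, 96.9]]
92   78  82  59  53 117  95  90 120 178 257 364 393 391 394 395 392 392 394 394 384 279 148  78  62 133 335 388 392 394 394
93  180 101  64  47  71  78 142 245 350 385 394 394 395 393 395 395 394 395 393 387 281 144  77  71 160 345 389 394 395 399
94  329 237 144  76  55  56 161 330 389 398 400 398 399 396 400 397 394 396 395 386 281 145  73  74 173 349 390 393 397 397
95  395 376 265 119  45  41 111 291 379 398 398 398 398 399 399 400 398 396 395 386 275 139  73  80 208 357 392 395 396 397
96  401 389 284 136  47  37 106 285 377 396 400 399 398 398 399 401 399 396 396 383 257 127  69  84 215 358 397 398 400 398
97  400 392 330 177  58  38 112 298 380 400 401 399 399 398 399 401 401 399 398 390 301 191 115 108 229 359 394 401 400 397
98  397 400 379 211  71  45 127 334 394 402 404 403 404 401 400 401 401 401 402 400 386 331 246 222 299 374 395 398 397 399
99  398 399 3
[... 410 characters left out ...]
407 410 410 409 410 408 408 409 404 403 400 398 401 401 400 398 396 398 396
103  396 395 392 327 231 139 142 289 381 403 408 407 410 412 410 412 410 406 407 406 404 401 398 400 399 399 398 401 398 399
104  392 396 397 388 372 291 264 321 385 399 403 407 411 411 412 411 408 410 408 410 408 406 401 402 402 404 400 401 401 398
105  392 392 396 394 392 382 383 391 400 404 404 406 409 409 414 414 411 412 411 410 411 410 407 404 404 403 400 401 401 404
106  392 389 392 392 392 393 392 397 398 400 404 406 409 411 412 412 413 413 413 412 411 408 410 407 404 403 403 401 402 402
107  387 386 393 390 389 390 391 395 398 401 402 404 409 408 410 413 413 413 413 412 413 410 411 409 406 404 405 402 404 401
```

Fingertips are really about 23 mm higher than reported in the camera frame, and I'll carry that offset. That means I was still just above the jug. I'll keep pressing down slowly.

>>> drive_tool --targets '[{"jaw": -1, "dp": [0, 0, 0.15], "twist": 0}, {"jaw": -1, "dp": [0, 0, 0.15], "twist": 0}]'

```text
clock: 8.05
tcp_pos: [0.6105, 0.0331, 0.1922]
eef_rot: [3.141, -0.002, 0.757]
ft_force: [0.5, 0.5, 1.6]
gripper_width: 0.007
gripper_force: 0.8
```

>>> drive_tool --targets '[{"jaw": -1, "dp": [0, 0, 0.15], "twist": 0}, {"jaw": -1, "dp": [0, 0, 0.15], "twist": 0}]'

```text
clock: 8.3
tcp_pos: [0.6112, 0.033, 0.1869]
eef_rot: [3.14, -0.004, 0.757]
ft_force: [-8.5, 0.7, 22.1]
gripper_width: 0.002
gripper_force: 11.7
```

```bash
cat >> h.py <<'E'
gray=lambda im:cv2.cvtColor(im,cv2.COLOR_RGB2GRAY).astype(np.float32)
def shift(im,x0,x1,y0,y1,s=8,n="scene"):
    a=gray(C[n][2]);b=gray(im);k=8
    A=cv2.resize(a[y0-k:y1+k,x0-k:x1+k],None,fx=s,fy=s,interpolation=cv2.INTER_CUBIC);B=cv2.resize(b[y0:y1,x0:x1],None,fx=s,fy=s,interpolation=cv2.INTER_CUBIC)
    _,m,_,l=cv2.minMaxLoc(cv2.matchTemplate(A,B,cv2.TM_CCOEFF_NORMED));return round(m,3),(k-l[0]/s,k-l[1]/s)
E
python3 -c "
from h import *
from bench import snapshot
now();im=snapshot('scene')['img'];print('mouth shift',shift(im,271,288,193,220),'base',shift(im,250,264,203,217))"
```

```text
t 8.3 [0.6112 0.033  0.1869] psi [179.9  -0.2  43.4] F [-8.5  0.7 22.1] w 0.002 gf 11.7
mouth shift (0.836, (2.125, -1.0)) base (0.907, (0.25, 0.25))
```

>>> drive_tool --targets '[{"jaw": -1, "dp": [0, 0, -0.1], "twist": 0}]'

```text
clock: 8.48
tcp_pos: [0.6106, 0.033, 0.1884]
eef_rot: [3.141, -0.002, 0.757]
ft_force: [-0.5, 0.4, 1.2]
gripper_width: 0.006
gripper_force: 0.9
```

>>> drive_tool --targets '[{"jaw": -1, "dp": [0, 0, 0], "twist": 0}, {"jaw": -1, "dp": [0, 0, 0], "twist": 0}]'

```text
clock: 8.72
tcp_pos: [0.6107, 0.033, 0.1879]
eef_rot: [3.14, -0.002, 0.757]
ft_force: [0.7, 0.2, 6.7]
gripper_width: 0.006
gripper_force: 3.2
```

```bash
python3 look.py d 246 160 228 145; python3 -c "
from h import *
now()
im=np.load('scene_d.npz')['img'];print('mouth shift',shift(im,271,288,193,220),'base',shift(im,250,264,203,217))"
```

```text
t 8.82 [0.6107 0.033  0.1878] psi [ 1.799e+02 -1.000e-01  4.340e+01] F [0.5 0.2 8.1] w 0.003 gf 3.2
mouth shift (0.857, (2.0, -1.0)) base (0.92, (0.25, 0.25))
```

View pics/d.png

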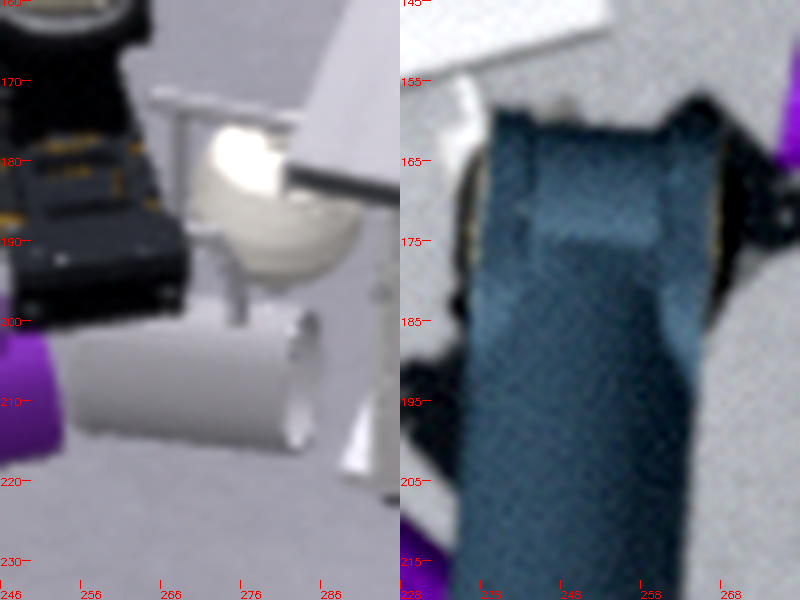

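The picture shows the jug pitched base-down about 9°, with its mouth up and right at crop (310,310). Next I'll drag it towards the robot while pressing lightly.

>>> drive_tool --targets '[{"jaw": -1, "dp": [-0.12, -0.07, 0.05], "twist": 0}, {"jaw": -1, "dp": [-0.12, -0.07, 0.05], "twist": 0}]'

```text
clock: 9.07
tcp_pos: [0.6023, 0.031, 0.1838]
eef_rot: [-3.141, 0.001, 0.757]
ft_force: [0.2, 0.5, 0.7]
gripper_width: 0.001
gripper_force: 0.2
```

```bash
cat > st.py <<'E'
from h import *
from bench import snapshot
now();im=snapshot('scene')['img'];print('mouth shift',shift(im,271,288,193,220),'rearleg',shift(im,272,278,188,200))
E
python3 st.py
```

```text
t 9.07 [0.6023 0.031  0.1838] psi [-1.80e+02  1.00e-01  4.34e+01] F [0.2 0.5 0.7] w 0.001 gf 0.2
mouth shift (0.89, (1.625, -0.75)) rearleg (0.91, (0.875, 0.125))
```

>>> drive_tool --targets '[{"jaw": -1, "dp": [0, 0, 0.15], "twist": 0}, {"jaw": -1, "dp": [0, 0, 0.15], "twist": 0}]'

```text
clock: 9.38
tcp_pos: [0.6025, 0.0313, 0.1761]
eef_rot: [-3.141, 0.001, 0.757]
ft_force: [-0.3, -0.2, -0.2]
gripper_width: 0.003
gripper_force: 0.2
```

```bash
python3 st.py
```

```text
t 9.38 [0.6025 0.0313 0.1761] psi [-1.799e+02  1.000e-01  4.340e+01] F [-0.3 -0.2 -0.2] w 0.003 gf 0.2
mouth shift (0.866, (1.875, -1.0)) rearleg (0.906, (1.125, 0.125))
```

>>> drive_tool --targets '[{"jaw": -1, "dp": [-0.1, -0.06, 0.1], "twist": 0}, {"jaw": -1, "dp": [-0.1, -0.06, 0.1], "twist": 0}]'

```text
clock: 9.68
tcp_pos: [0.5971, 0.03, 0.1717]
eef_rot: [-3.141, 0.0, 0.757]
ft_force: [-0.5, 0.1, -0.3]
gripper_width: 0.008
gripper_force: 0.0
```

```bash
python3 st.py
```

```text
t 9.68 [0.5971 0.03   0.1717] psi [-180.     0.    43.4] F [-0.5  0.1 -0.3] w 0.008 gf 0.0
mouth shift (0.973, (0.5, -0.125)) rearleg (0.984, (0.25, 0.0))
```

That press only swings the jug; friction at the hook keeps it from sliding. Gripper clearances suggest a better way:
1. Pinch the base end across its diameter with the fingertips.
2. Lift and let the jug swing mouth-down about the pads.
3. Unhook it from there.

First I'll back off, square up and open.

```bash
python3 -c "
from h import *
o=now();t=hook(-.08,0);t[2]=.2;plan(o['tcp_pos'],43.4,t,13.1,7)
u=hook(-.0555,0);print(t,u);plan(t,13.1,u,13.1,1)"
```

```text
t 9.72 [0.5965 0.0298 0.1714] psi [-180.     0.    43.4] F [-0.6 -0.2  1. ] w 0.005 gf 0.2
[np.float64(-0.06), np.float64(-0.11), np.float64(-0.16)] 0.87
[np.float64(-0.07), np.float64(-0.11), np.float64(-0.16)] 0.87
[np.float64(-0.08), np.float64(-0.1), np.float64(-0.16)] 0.87
[np.float64(-0.08), np.float64(-0.1), np.float64(-0.16)] 0.87
[np.float64(-0.09), np.float64(-0.09), np.float64(-0.16)] 0.87
[np.float64(-0.1), np.float64(-0.08), np.float64(-0.16)] 0.87
[np.float64(-0.1), np.float64(-0.08), np.float64(-0.16)] 0.87
[0.57508192 0.0368679  0.2       ] [0.59894433 0.04242085 0.2585    ]
[np.float64(0.98), np.float64(0.0), np.float64(-2.34)] -0.0
```

>>> drive_tool --targets '[{"jaw": -1, "dp": [-0.3, -0.3, 0], "twist": 0.85}, {"jaw": 0, "dp": [-0.28, -0.35, -0.2], "twist": 0.85}, {"jaw": 1, "dp": [0, 0, -0.2], "twist": 0.85}, {"jaw": 1, "dp": [0, 0, -0.2], "twist": 0.85}, {"jaw": 1, "dp": [0, 0, -0.2], "twist": 0.85}, {"jaw": 1, "dp": [0, 0, -0.2], "twist": 0.85}, {"jaw": 1, "dp": [0, 0, -0.15], "twist": 0.95}, {"jaw": 1, "dp": [0, 0, 0], "twist": 0}]'

```text
clock: 10.72
tcp_pos: [0.576, 0.0328, 0.201]
eef_rot: [-3.142, -0.001, 0.23]
ft_force: [-0.0, -0.3, -0.1]
gripper_width: 0.715
gripper_force: 0.0
```

```bash
python3 -c "
from h import *
o=now();t=hook(-.0555,-.001);t[2]=.205;plan(o['tcp_pos'],np.degrees(o['eef_rot'][2]),t,13.1,2)
from bench import snapshot
im=snapshot('scene')['img'];print('mouth shift',shift(im,271,288,193,220),'rearleg',shift(im,272,278,188,200))"
```

```text
t 10.72 [0.576  0.0328 0.201 ] psi [-180.    -0.    13.2] F [-0.  -0.3 -0.1] w 0.715 gf 0.0
[np.float64(0.49), np.float64(-0.06), np.float64(-0.08)] 0.01
[np.float64(0.49), np.float64(-0.06), np.float64(-0.08)] 0.01
mouth shift (0.985, (0.0, 0.125)) rearleg (0.992, (0.0, 0.125))
```

>>> drive_tool --targets '[{"jaw": 1, "dp": [0, -0.1, -0.15], "twist": 0}, {"jaw": 1, "dp": [0.3, 0, 0], "twist": 0}, {"jaw": 1, "dp": [0.35, 0, 0], "twist": 0}, {"jaw": 1, "dp": [0.3, 0, 0], "twist": 0}, {"jaw": 1, "dp": [0, 0, 0.3], "twist": 0}, {"jaw": 1, "dp": [0, 0, 0.3], "twist": 0}, {"jaw": 1, "dp": [0, 0, 0.2], "twist": 0}]'

```text
clock: 11.65
tcp_pos: [0.5977, 0.0404, 0.1835]
eef_rot: [-3.141, 0.001, 0.229]
ft_force: [0.7, -0.4, 0.1]
gripper_width: 1.002
gripper_force: 0.0
```

>>> drive_tool --targets '[{"jaw": 1, "dp": [0, 0, 0.2], "twist": 0}, {"jaw": 1, "dp": [0, 0, 0.15], "twist": 0}]'

```text
clock: 11.9
tcp_pos: [0.5982, 0.0405, 0.1754]
eef_rot: [-3.141, 0.0, 0.229]
ft_force: [-0.7, 0.8, -0.2]
gripper_width: 0.999
gripper_force: 0.0
```

>>> drive_tool --targets '[{"jaw": 1, "dp": [0, 0, 0.15], "twist": 0}]'

```text
clock: 12.02
tcp_pos: [0.5984, 0.0405, 0.1718]
eef_rot: [-3.142, -0.0, 0.229]
ft_force: [-0.1, -0.3, 1.1]
gripper_width: 0.999
gripper_force: 0.0
```

>>> drive_tool --targets '[{"jaw": 1, "dp": [0, 0, 0.15], "twist": 0}, {"jaw": 1, "dp": [0, 0, 0.05], "twist": 0}]'

```text
clock: 12.28
tcp_pos: [0.5982, 0.0405, 0.1667]
eef_rot: [-3.141, 0.0, 0.229]
ft_force: [0.7, -0.1, -0.8]
gripper_width: 0.999
gripper_force: 0.0
```

>>> drive_tool --targets '[{"jaw": 1, "dp": [0, 0, 0.1], "twist": 0}, {"jaw": 1, "dp": [0, 0, 0.05], "twist": 0}]'

```text
clock: 12.52
tcp_pos: [0.5983, 0.0405, 0.1631]
eef_rot: [-3.141, 0.0, 0.229]
ft_force: [0.3, 0.6, 0.5]
gripper_width: 1.0
gripper_force: 0.0
```

>>> drive_tool --targets '[{"jaw": 1, "dp": [0, 0, 0.1], "twist": 0}, {"jaw": 1, "dp": [0, 0, 0.05], "twist": 0}]'

```text
clock: 12.78
tcp_pos: [0.5983, 0.0405, 0.1593]
eef_rot: [-3.141, 0.0, 0.229]
ft_force: [-0.3, -0.5, -0.4]
gripper_width: 1.003
gripper_force: 0.0
```

```bash
python3 st.py
```

```text
t 12.78 [0.5983 0.0405 0.1593] psi [-180.     0.    13.1] F [-0.3 -0.5 -0.4] w 1.003 gf 0.0
mouth shift (0.985, (0.0, 0.125)) rearleg (0.992, (0.0, 0.125))
```

>>> drive_tool --targets '[{"jaw": 1, "dp": [0, 0, 0.12], "twist": 0}, {"jaw": 1, "dp": [0, 0, 0.05], "twist": 0}]'

```text
clock: 13.08
tcp_pos: [0.5982, 0.0405, 0.155]
eef_rot: [-3.141, 0.0, 0.229]
ft_force: [-0.1, -0.3, 0.5]
gripper_width: 0.996
gripper_force: 0.0
```

>>> drive_tool --targets '[{"jaw": -1, "dp": [0, 0, 0.05], "twist": 0}, {"jaw": -1, "dp": [0, 0, 0], "twist": 0}, {"jaw": -1, "dp": [0, 0, 0], "twist": 0}, {"jaw": -1, "dp": [0, 0, 0], "twist": 0}]'

```text
clock: 13.58
tcp_pos: [0.5984, 0.0405, 0.154]
eef_rot: [-3.141, -0.0, 0.229]
ft_force: [1.1, 0.7, 1.2]
gripper_width: 0.635
gripper_force: 0.0
```

```bash
python3 st.py
```

```text
t 13.57 [0.5984 0.0405 0.154 ] psi [-180.    -0.    13.1] F [1.1 0.7 1.2] w 0.635 gf 0.0
mouth shift (0.958, (0.5, -0.125)) rearleg (0.975, (0.25, 0.0))
```

The fingers closed to 55 mm, so they slid off the base rim and I need more overlap. I'll reopen and creep forward while watching the force.

>>> drive_tool --targets '[{"jaw": 1, "dp": [0, 0, 0], "twist": 0}, {"jaw": 1, "dp": [0, 0, 0], "twist": 0}, {"jaw": 1, "dp": [0, 0, 0], "twist": 0}, {"jaw": 1, "dp": [0, 0, 0], "twist": 0}, {"jaw": 1, "dp": [0.1, 0, 0], "twist": 0}]'

```text
clock: 14.25
tcp_pos: [0.6004, 0.0409, 0.1539]
eef_rot: [-3.141, 0.001, 0.229]
ft_force: [-2.3, -0.6, 0.3]
gripper_width: 0.982
gripper_force: 0.0
```

>>> drive_tool --targets '[{"jaw": 1, "dp": [0.1, 0, 0], "twist": 0}, {"jaw": 1, "dp": [0.05, 0, 0], "twist": 0}]'

```text
clock: 14.5
tcp_pos: [0.6043, 0.0417, 0.1538]
eef_rot: [-3.142, 0.001, 0.229]
ft_force: [-2.3, -0.8, 1.0]
gripper_width: 0.996
gripper_force: 0.0
```

>>> drive_tool --targets '[{"jaw": 1, "dp": [0.1, 0, 0], "twist": 0}, {"jaw": 1, "dp": [0.05, 0, 0], "twist": 0}]'

```text
clock: 14.75
tcp_pos: [0.6079, 0.0426, 0.154]
eef_rot: [-3.141, 0.001, 0.229]
ft_force: [-5.9, -1.6, 2.6]
gripper_width: 0.997
gripper_force: 0.0
```

```bash
python3 st.py
```

```text
t 14.75 [0.6079 0.0426 0.154 ] psi [-180.     0.    13.1] F [-5.9 -1.6  2.6] w 0.997 gf 0.0
mouth shift (0.864, (2.875, -0.625)) rearleg (0.949, (2.625, -0.125))
```

The force built to 6 N and the rear leg shifted 2.6 px, so the gripper block is pushing the handle and the jug has slid about 9 mm away. Hanging off-centre it should tip slightly mouth-down. That pulls the handle away from the block and exposes more of the base. I'll back off 3 mm and pinch there.

>>> drive_tool --targets '[{"jaw": 1, "dp": [-0.12, 0, 0], "twist": 0}, {"jaw": 1, "dp": [0, 0, 0], "twist": 0}]'

```text
clock: 15.05
tcp_pos: [0.6055, 0.0424, 0.1542]
eef_rot: [-3.141, -0.001, 0.229]
ft_force: [-0.9, -0.6, 1.3]
gripper_width: 1.001
gripper_force: 0.0
```

```bash
python3 st.py
```

```text
t 15.05 [0.6055 0.0424 0.1542] psi [-1.80e+02 -1.00e-01  1.31e+01] F [-0.9 -0.6  1.3] w 1.001 gf 0.0
mouth shift (0.906, (0.5, 0.25)) rearleg (0.929, (1.0, 0.375))
```

>>> drive_tool --targets '[{"jaw": -1, "dp": [0, 0, 0], "twist": 0}, {"jaw": -1, "dp": [0, 0, 0], "twist": 0}, {"jaw": -1, "dp": [0, 0, 0], "twist": 0}]'

```text
clock: 15.48
tcp_pos: [0.6051, 0.0421, 0.1539]
eef_rot: [-3.142, 0.0, 0.229]
ft_force: [-0.2, 0.2, -0.2]
gripper_width: 0.742
gripper_force: 0.0
```

```bash
python3 st.py
```

```text
t 15.47 [0.6051 0.0421 0.1539] psi [-180.     0.    13.1] F [-0.2  0.2 -0.2] w 0.742 gf 0.0
mouth shift (0.894, (2.25, -0.375)) rearleg (0.96, (2.0, -0.125))
```

>>> drive_tool --targets '[{"jaw": -1, "dp": [0, 0, 0], "twist": 0}]'

```text
clock: 15.65
tcp_pos: [0.6051, 0.0421, 0.1539]
eef_rot: [-3.142, 0.0, 0.229]
ft_force: [-0.4, -0.4, 0.4]
gripper_width: 0.584
gripper_force: 0.5
```

```bash
python3 st.py
```

```text
t 15.65 [0.6051 0.0421 0.1539] psi [-180.     0.    13.1] F [-0.4 -0.4  0.4] w 0.584 gf 0.5
mouth shift (0.865, (2.25, -0.75)) rearleg (0.949, (1.875, -0.5))
```

The fingers slipped off the rim again. I'll reopen, push the jug to the end of its free play so it hangs well mouth-down and the base is clear, then pinch with much more overlap.

>>> drive_tool --targets '[{"jaw": 1, "dp": [0, 0, 0], "twist": 0}, {"jaw": 1, "dp": [0, 0, 0], "twist": 0}, {"jaw": 1, "dp": [0, 0, 0], "twist": 0}, {"jaw": 1, "dp": [0, 0, 0], "twist": 0}, {"jaw": 1, "dp": [0.12, 0, 0], "twist": 0}, {"jaw": 1, "dp": [0.1, 0, 0], "twist": 0}, {"jaw": 1, "dp": [0.1, 0, 0], "twist": 0}]'

```text
clock: 16.58
tcp_pos: [0.6071, 0.0419, 0.1523]
eef_rot: [-3.14, 0.014, 0.227]
ft_force: [-18.7, -4.7, 3.7]
gripper_width: 0.995
gripper_force: 0.0
```

```bash
python3 st.py
```

```text
t 16.57 [0.6071 0.0419 0.1523] psi [-179.9    0.8   13. ] F [-18.7  -4.7   3.7] w 0.995 gf 0.0
mouth shift (0.757, (3.75, -1.125)) rearleg (0.9, (3.5, -1.0))
```

>>> drive_tool --targets '[{"jaw": 1, "dp": [0.08, 0, 0], "twist": 0}, {"jaw": 1, "dp": [0, 0, 0], "twist": 0}]'

```text
clock: 16.88
tcp_pos: [0.6071, 0.0414, 0.1516]
eef_rot: [-3.14, 0.017, 0.226]
ft_force: [-18.5, -4.7, 2.9]
gripper_width: 1.002
gripper_force: 0.0
```

```bash
python3 st.py
```

```text
t 16.88 [0.6071 0.0414 0.1516] psi [-179.9    1.    13. ] F [-18.5  -4.7   2.9] w 1.002 gf 0.0
mouth shift (0.684, (4.375, -1.875)) rearleg (0.873, (4.5, -1.375))
```

The gripper body is now against the cup bar's end at x≈0.607, and the jug is at the end of its free play. I'll back off 2 mm, let it settle mouth-down, and check.

>>> drive_tool --targets '[{"jaw": 1, "dp": [-0.3, 0, 0], "twist": 0}, {"jaw": 1, "dp": [0, 0, 0], "twist": 0}, {"jaw": 1, "dp": [0, 0, 0], "twist": 0}]'

```text
clock: 17.3
tcp_pos: [0.6072, 0.0426, 0.1539]
eef_rot: [-3.141, 0.001, 0.229]
ft_force: [-3.6, -0.6, 0.4]
gripper_width: 1.001
gripper_force: 0.0
```

```bash
python3 st.py; python3 look.py e 246 160 228 145
```

```text
t 17.3 [0.6072 0.0426 0.1539] psi [-1.80e+02  1.00e-01  1.31e+01] F [-3.6 -0.6  0.4] w 1.001 gf 0.0
mouth shift (0.865, (2.25, -0.875)) rearleg (0.954, (2.0, -0.5))
```

View pics/e.png

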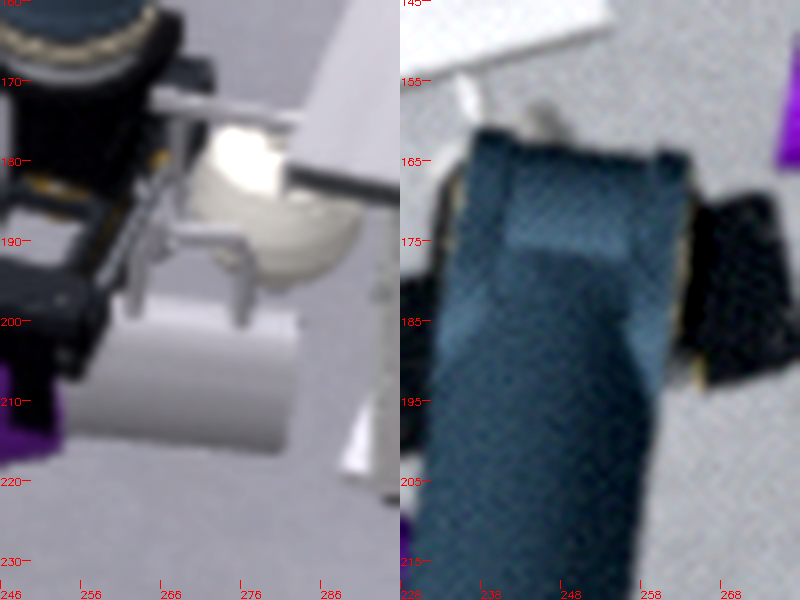

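The picture shows the jug has swivelled on the hook: its mouth opening is now hidden and its body is side-on, legs at crop (135,315) and (243,325). The fingers weren't square to it, which explains the slips. I'll estimate its yaw from the leg roots.

```bash
python3 - <<'E'
from h import *
S=lambda x,y:((x+.5)/8-.5+246,(y+.5)/8-.5+160)
for zf,zr in((.217,.217),(.213,.221),(.221,.213),(.209,.225)):
    f=onz("scene",S(135,315),zf);r=onz("scene",S(243,325),zr);d=r-f
    print(zf,zr,"f",f.round(4),"r",r.round(4),"len",np.linalg.norm(d).round(4),"yaw",np.degrees(np.arctan2(d[1],d[0])).round(1),"mid",((f+r)/2).round(4))
# top view: dump jug visible (bright) beyond the arm
i=cv2.cvtColor(np.load("top_e.npz")["img"],cv2.COLOR_RGB2GRAY)
for r in range(153,166): print(r,i[r,236:262].tolist())
E
```

```text
0.217 0.217 f [0.6395 0.0461 0.217 ] r [0.6834 0.0664 0.217 ] len 0.0483 yaw 24.8 mid [0.6614 0.0562 0.217 ]
0.213 0.221 f [0.6371 0.05   0.213 ] r [0.6856 0.0624 0.221 ] len 0.0507 yaw 14.4 mid [0.6614 0.0562 0.217 ]
0.221 0.213 f [0.6419 0.0422 0.221 ] r [0.6811 0.0703 0.213 ] len 0.0489 yaw 35.6 mid [0.6615 0.0563 0.217 ]
0.209 0.225 f [0.6347 0.0539 0.209 ] r [0.6878 0.0585 0.225 ] len 0.0556 yaw 5.0 mid [0.6613 0.0562 0.217 ]
153 [102, 100, 98, 103, 105, 111, 113, 113, 114, 114, 114, 114, 113, 112, 115, 114, 114, 112, 111, 112, 116, 114, 113, 115, 112, 112]
154 [114, 106, 104, 111, 115, 113, 114, 114, 118, 114, 113, 116, 118, 114, 116, 111, 115, 113, 114, 112, 114, 114, 117, 114, 113, 113]
155 [136, 121, 109, 112, 113, 114, 113, 112, 114, 113, 112, 113, 116, 113, 114, 115, 115, 117, 113, 112, 113, 116, 116, 117, 114, 114]
156 [141, 129, 108, 110, 115, 115, 110, 110, 114, 115, 114, 112, 114, 115, 115, 114, 118, 116, 116, 112, 113, 116, 118, 116, 116, 115]
157 [144, 137, 113, 109, 115, 116, 115, 113, 110, 105, 105, 110, 113, 113, 114, 114, 113, 114, 113, 113, 114, 115, 119, 116, 1
[... 275 characters left out ...]
 [117, 114, 98, 93, 102, 106, 109, 110, 103, 91, 83, 84, 94, 103, 113, 116, 115, 118, 117, 117, 116, 115, 115, 116, 115, 114]
161 [106, 79, 58, 57, 61, 71, 89, 107, 103, 93, 85, 80, 83, 95, 110, 116, 118, 118, 115, 113, 116, 112, 116, 115, 114, 116]
162 [102, 63, 43, 42, 44, 53, 66, 82, 82, 80, 76, 70, 75, 85, 100, 107, 110, 114, 115, 116, 114, 114, 114, 113, 105, 107]
163 [96, 60, 52, 49, 49, 49, 44, 53, 53, 52, 49, 48, 52, 64, 76, 81, 87, 96, 97, 97, 96, 99, 104, 101, 85, 86]
164 [88, 60, 55, 56, 54, 49, 46, 47, 43, 46, 43, 42, 45, 46, 49, 51, 52, 60, 60, 64, 65, 74, 80, 78, 57, 48]
165 [74, 62, 59, 55, 57, 52, 54, 50, 51, 52, 50, 50, 49, 49, 45, 45, 42, 45, 45, 42, 45, 47, 53, 60, 48, 43]
```

The jug is roughly level, swivelled to about 26° yaw, and shifted 8 mm. If I swivel it further to about 70° with the straddling fingers, the base clears the cup bar completely, so I'll rotate hand and jug around the hook.

```bash
python3 - <<'E'
from h import *
W=[(np.array([.6072,.0426]),13.1)]
for a in(26,40,55,72):
    n=np.array([np.cos(np.radians(a)),np.sin(np.radians(a))]);W.append((np.array([.653,.055])-(.0455)*n,a))
for (p,a),(q,b) in zip(W,W[1:]):
    print(q.round(4));plan(np.r_[p,0],a,np.r_[q,0],b,3 if b<70 else 4)
E
```

```text
[0.6121 0.0351]
[np.float64(0.04), np.float64(0.11), np.float64(-0.0)] -0.86
[np.float64(0.03), np.float64(0.12), np.float64(-0.0)] -0.86
[np.float64(0.02), np.float64(0.12), np.float64(-0.0)] -0.86
[0.6181 0.0258]
[np.float64(0.02), np.float64(0.15), np.float64(-0.0)] -0.93
[np.float64(0.01), np.float64(0.15), np.float64(-0.0)] -0.93
[np.float64(-0.01), np.float64(0.15), np.float64(-0.0)] -0.93
[0.6269 0.0177]
[np.float64(0.02), np.float64(0.16), np.float64(-0.0)] -1.0
[np.float64(0.01), np.float64(0.16), np.float64(-0.0)] -1.0
[np.float64(-0.01), np.float64(0.16), np.float64(-0.0)] -1.0
[0.6389 0.0117]
[np.float64(0.02), np.float64(0.13), np.float64(-0.0)] -0.85
[np.float64(0.01), np.float64(0.13), np.float64(-0.0)] -0.85
[np.float64(-0.0), np.float64(0.13), np.float64(-0.0)] -0.85
[np.float64(-0.01), np.float64(0.13), np.float64(-0.0)] -0.85
```

>>> drive_tool --targets '[{"jaw": 1, "dp": [-0.1, 0.1, 0], "twist": -0.9}, {"jaw": 1, "dp": [0, 0.1, 0], "twist": -0.9}, {"jaw": 1, "dp": [0, 0.15, 0], "twist": -0.9}, {"jaw": 1, "dp": [0, 0.15, 0], "twist": -0.9}, {"jaw": 1, "dp": [0, 0.15, 0], "twist": -0.9}, {"jaw": 1, "dp": [0, 0.15, 0], "twist": -0.9}]'

```text
clock: 18.2
tcp_pos: [0.6154, 0.0249, 0.1544]
eef_rot: [3.14, -0.003, 0.703]
ft_force: [-0.1, -0.5, 0.1]
gripper_width: 1.004
gripper_force: 0.1
```

>>> drive_tool --targets '[{"jaw": 1, "dp": [0, 0.15, 0], "twist": -0.95}, {"jaw": 1, "dp": [0, 0.15, 0], "twist": -0.95}, {"jaw": 1, "dp": [0, 0.15, 0], "twist": -0.95}]'

```text
clock: 18.58
tcp_pos: [0.6233, 0.0169, 0.1543]
eef_rot: [3.139, -0.002, 0.952]
ft_force: [0.3, 0.3, -0.2]
gripper_width: 1.001
gripper_force: 0.0
```

>>> drive_tool --targets '[{"jaw": 1, "dp": [0, 0.15, 0], "twist": -0.9}, {"jaw": 1, "dp": [0, 0.15, 0], "twist": -0.9}, {"jaw": 1, "dp": [0, 0.15, 0], "twist": -0.9}, {"jaw": 1, "dp": [0, 0.1, 0], "twist": -0.9}]'

```text
clock: 19.08
tcp_pos: [0.6353, 0.0101, 0.1543]
eef_rot: [3.139, -0.001, 1.266]
ft_force: [-0.4, -0.2, -0.6]
gripper_width: 1.002
gripper_force: 0.0
```

```bash
python3 - <<'E'
from h import *
from bench import snapshot
now()
for n in("scene","top"):
    s=snapshot(n);np.savez(f"{n}_f.npz",**s)
E
```

```text
t 19.07 [0.6353 0.0101 0.1543] psi [ 1.798e+02 -1.000e-01  7.250e+01] F [-0.4 -0.2 -0.6] w 1.002 gf 0.0
```

>>> drive_tool --targets '[{"jaw": 1, "dp": [0.1, 0, 0], "twist": 0}, {"jaw": -1, "dp": [0.03, 0, 0], "twist": 0}, {"jaw": -1, "dp": [0, 0, 0], "twist": 0}, {"jaw": -1, "dp": [0, 0, 0], "twist": 0}]'

```text
clock: 19.68
tcp_pos: [0.6346, 0.0113, 0.1539]
eef_rot: [3.141, 0.001, 1.262]
ft_force: [1.2, -5.3, -0.0]
gripper_width: 0.742
gripper_force: 0.0
```

>>> drive_tool --targets '[{"jaw": -1, "dp": [0, 0, 0], "twist": 0}]'

```text
clock: 19.8
tcp_pos: [0.6346, 0.0113, 0.1539]
eef_rot: [3.141, 0.001, 1.261]
ft_force: [1.2, -4.9, -1.5]
gripper_width: 0.63
gripper_force: 0.0
```

The rail still meets the handle before the pads reach past the base rim. I'll reopen, rise about 18 mm so the rail passes over the handle, and move 8 mm further in.

>>> drive_tool --targets '[{"jaw": 1, "dp": [-0.2, 0, 0], "twist": 0}, {"jaw": 1, "dp": [0, 0, 0], "twist": 0}, {"jaw": 1, "dp": [0, 0, -0.4], "twist": 0}, {"jaw": 1, "dp": [0, 0, -0.4], "twist": 0}, {"jaw": 1, "dp": [0.2, 0, 0], "twist": 0}, {"jaw": 1, "dp": [0.15, 0, 0], "twist": 0}]'

```text
clock: 20.55
tcp_pos: [0.6344, 0.0083, 0.1771]
eef_rot: [3.14, 0.008, 1.257]
ft_force: [-13.6, -17.1, 14.6]
gripper_width: 0.991
gripper_force: 0.0
```

>>> drive_tool --targets '[{"jaw": 1, "dp": [0.15, 0, 0], "twist": 0}, {"jaw": 1, "dp": [0, 0, 0], "twist": 0}]'

```text
clock: 20.8
tcp_pos: [0.6344, 0.0082, 0.1773]
eef_rot: [3.141, 0.011, 1.253]
ft_force: [-15.6, -18.6, 15.9]
gripper_width: 0.998
gripper_force: 0.0
```

A hard stop: the gripper body is meeting the hook's upturned end. The best clearance is at about 28° relative yaw with the hand 49 mm from the hook. A freely hanging jug's base sits about 49 mm out, so it is reachable there. I'll back off to that yaw, then look to see how the jug is lying before closing.

```bash
python3 - <<'E'
from h import *
o=now();a=np.radians(41);n=np.array([np.cos(a),np.sin(a)])
t=np.r_[np.array([.653,.055])-.060*n,.158];p=np.array([.6315,-.0005,.177]);print(t)
plan(p,72.2,t,41,6)
E
```

```text
t 20.8 [0.6344 0.0082 0.1773] psi [180.    0.6  71.8] F [-15.6 -18.6  15.9] w 0.998 gf 0.0
[0.60771743 0.01563646 0.158     ]
[np.float64(0.05), np.float64(-0.18), np.float64(0.13)] 1.04
[np.float64(0.04), np.float64(-0.19), np.float64(0.13)] 1.04
[np.float64(0.02), np.float64(-0.19), np.float64(0.13)] 1.04
[np.float64(0.0), np.float64(-0.19), np.float64(0.13)] 1.04
[np.float64(-0.01), np.float64(-0.19), np.float64(0.13)] 1.04
[np.float64(-0.03), np.float64(-0.19), np.float64(0.13)] 1.04
```

>>> drive_tool --targets '[{"jaw": 1, "dp": [-0.85, 0, 0], "twist": 0}, {"jaw": 1, "dp": [0, -0.2, 0.15], "twist": 1}, {"jaw": 1, "dp": [0, -0.2, 0.15], "twist": 1}, {"jaw": 1, "dp": [0, -0.2, 0.15], "twist": 1}, {"jaw": 1, "dp": [0, -0.2, 0.15], "twist": 1}, {"jaw": 1, "dp": [0, -0.2, 0.1], "twist": 1}, {"jaw": 1, "dp": [0, -0.2, 0.05], "twist": 1}, {"jaw": 1, "dp": [0, 0, 0], "twist": 0.2}]'

```text
clock: 21.8
tcp_pos: [0.6047, 0.0154, 0.1552]
eef_rot: [-3.141, -0.001, 0.724]
ft_force: [0.2, -1.3, -0.4]
gripper_width: 0.998
gripper_force: 0.0
```

```bash
python3 look.py g 246 160 228 145; python3 -c "
from h import *
now()"
```

```text
t 21.9 [0.605  0.0148 0.1554] psi [180.   -0.   41.5] F [-0.4  0.8  0.7] w 1.005 gf 0.0
```

View pics/g.png

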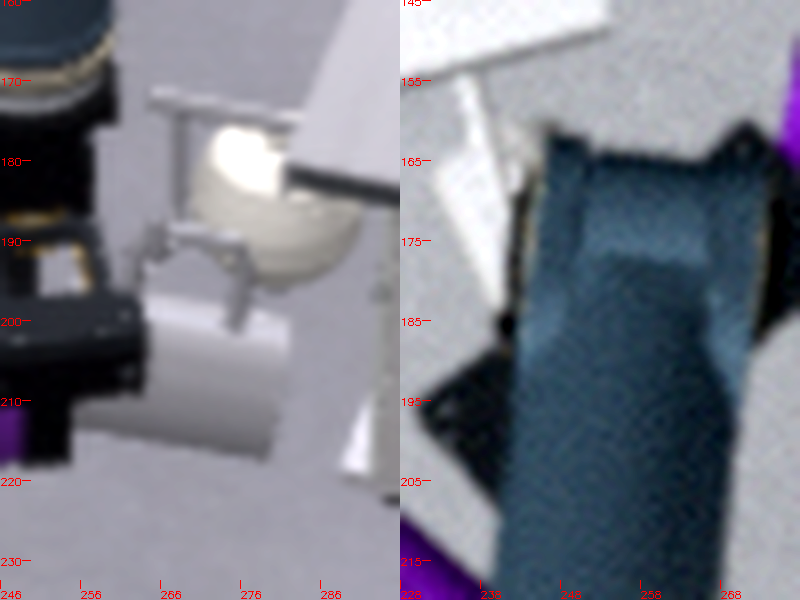

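The picture shows the jug lying at about 27° yaw: top-view left edge from crop (440,180) to (505,310), rear leg root at (235,325). It never followed my twist to 70°, so I'll work out where the base is and square up to that.

```bash
python3 - <<'E'
from h import *
T=lambda x,y:((x-400+.5)/8-.5+228,(y+.5)/8-.5+145)
S=lambda x,y:((x+.5)/8-.5+246,(y+.5)/8-.5+160)
A=onz("top",T(440,180),.185);B=onz("top",T(505,310),.185);A0=onz("top",T(455,150),.185);B0=onz("top",T(505,378),.185)
f=lambda A,B:np.degrees(np.arctan2(*(A-B)[1::-1]))
print("orig left edge",A0.round(4),B0.round(4),f(A0,B0));print("now",A.round(4),B.round(4),f(A,B))
for yaw in(26,30,34):
    a=np.radians(yaw);d=np.array([np.cos(a),np.sin(a)]);l=np.array([-d[1],d[0]])
    c=A[:2]-.05*d-.033*l;b=c-.05*d;print(yaw,"centre",c.round(4),"base",b.round(4),"hook->base",(b-SEAT[:2])@d)
# bar corners
print(onz("scene",S(150,230),.266).round(4),onz("scene",S(245,245),.266).round(4))
# sobel-based left edge line in top view
i=cv2.GaussianBlur(gray(np.load("top_g.npz")["img"]),(3,3),0)
pts=[]
for r in range(168,183):
    row=i[r,228:243];g=np.diff(row);k=int(np.argmax(g));
    pts.append((r,228+k+.5,round(float(g[k]),1)))
print(pts)
E
```

```text
orig left edge [0.6965 0.0955 0.185 ] [0.5941 0.0728 0.185 ] 12.528458848203098
now [0.683  0.1022 0.185 ] [0.6246 0.0729 0.185 ] 26.599638278772556
26 centre [0.6525 0.0506] base [0.6076 0.0287] hook->base -0.05238691016533273
30 centre [0.6562 0.0486] base [0.6129 0.0236] hook->base -0.050462251435861985
34 centre [0.66   0.0468] base [0.6185 0.0189] hook->base -0.04877893563787872
[0.6443 0.0498 0.266 ] [0.6844 0.0636 0.266 ]
[(168, 232.5, 9.2), (169, 232.5, 10.1), (170, 232.5, 9.1), (171, 233.5, 9.5), (172, 234.5, 9.6), (173, 234.5, 10.0), (174, 235.5, 9.6), (175, 235.5, 10.4), (176, 236.5, 10.1), (177, 236.5, 10.7), (178, 236.5, 9.3), (179, 237.5, 9.9), (180, 237.5, 9.4), (181, 237.5, 7.8), (182, 237.5, 4.9)]
```

>>> drive_tool --targets '[{"jaw": 1, "dp": [-0.2, 0, -0.2], "twist": 0.8}, {"jaw": 1, "dp": [0, -0.15, -0.25], "twist": 0.8}, {"jaw": 1, "dp": [0, -0.15, -0.2], "twist": 0.8}, {"jaw": 1, "dp": [0, -0.15, 0], "twist": 0.7}, {"jaw": 1, "dp": [0.2, 0, 0], "twist": 0}, {"jaw": 1, "dp": [0.2, 0, 0], "twist": 0}]'

```text
clock: 22.65
tcp_pos: [0.6044, 0.0249, 0.1715]
eef_rot: [3.142, -0.0, 0.453]
ft_force: [-0.3, 0.1, -0.0]
gripper_width: 1.001
gripper_force: 0.0
```

```bash
python3 -c "
from h import *
o=now();n=np.array([np.cos(np.radians(26)),np.sin(np.radians(26))]);d=o['tcp_pos'][:2]-[.6076,.0287];print('along',d@n,'left',d@[-n[1],n[0]])"
```

```text
t 22.65 [0.6044 0.0249 0.1715] psi [180.   -0.   25.9] F [-0.3  0.1 -0. ] w 1.001 gf 0.0
along -0.004558809162658787 left -0.0019719056723050492
```

Free of contact, with the pads about 5 mm over the base. I'll advance another 7 mm in small steps.

>>> drive_tool --targets '[{"jaw": 1, "dp": [0.12, -0.05, 0], "twist": 0}, {"jaw": 1, "dp": [0.08, 0, 0], "twist": 0}]'

```text
clock: 22.9
tcp_pos: [0.6079, 0.0283, 0.1713]
eef_rot: [-3.141, 0.0, 0.452]
ft_force: [-0.8, 0.8, 0.2]
gripper_width: 0.999
gripper_force: 0.0
```

>>> drive_tool --targets '[{"jaw": 1, "dp": [0.08, 0, 0], "twist": 0}, {"jaw": 1, "dp": [0, 0, 0], "twist": 0}]'

```text
clock: 23.15
tcp_pos: [0.6096, 0.029, 0.1714]
eef_rot: [3.142, -0.0, 0.451]
ft_force: [-0.1, -0.4, -0.5]
gripper_width: 1.002
gripper_force: 0.0
```

>>> drive_tool --targets '[{"jaw": 1, "dp": [0.06, 0, 0], "twist": 0}, {"jaw": -1, "dp": [0, 0, 0], "twist": 0}, {"jaw": -1, "dp": [0, 0, 0], "twist": 0}, {"jaw": -1, "dp": [0, 0, 0], "twist": 0}, {"jaw": -1, "dp": [0, 0, 0], "twist": 0}]'

```text
clock: 23.78
tcp_pos: [0.6108, 0.0297, 0.1714]
eef_rot: [-3.141, 0.0, 0.451]
ft_force: [0.9, 0.4, 0.2]
gripper_width: 0.728
gripper_force: 29.9
```

>>> drive_tool --targets '[{"jaw": -1, "dp": [0, 0, 0], "twist": 0}]'

```text
clock: 23.9
tcp_pos: [0.6108, 0.0296, 0.1714]
eef_rot: [-3.141, 0.0, 0.451]
ft_force: [-0.2, -0.9, -0.3]
gripper_width: 0.728
gripper_force: 29.9
```

The jug is gripped: width 63.3 mm, 30 N, which means contact 9 mm above the axis, as planned. I'll lift gently and watch the force.

>>> drive_tool --targets '[{"jaw": -1, "dp": [-0.1, 0, -0.1], "twist": 0}, {"jaw": -1, "dp": [-0.1, 0, -0.15], "twist": 0}, {"jaw": -1, "dp": [-0.05, 0, -0.15], "twist": 0}, {"jaw": -1, "dp": [0, 0, 0], "twist": 0}]'

```text
clock: 24.4
tcp_pos: [0.6052, 0.027, 0.1818]
eef_rot: [-3.141, -0.0, 0.451]
ft_force: [-0.6, 0.1, -1.7]
gripper_width: 0.73
gripper_force: 30.2
```

```bash
cat > ft.py <<'E'
from h import *
from bench import snapshot
o=now();print("M",o["moment"].round(2))
im=snapshot("scene")["img"];np.savez("scene_n.npz",img=im)
g=np.load("scene_g.npz")["img"]
def sh(x0,x1,y0,y1,k=12,s=4):
    A=cv2.resize(gray(im)[y0-k:y1+k,x0-k:x1+k],None,fx=s,fy=s,interpolation=cv2.INTER_CUBIC);B=cv2.resize(gray(g)[y0:y1,x0:x1],None,fx=s,fy=s,interpolation=cv2.INTER_CUBIC)
    _,m,_,l=cv2.minMaxLoc(cv2.matchTemplate(A,B,cv2.TM_CCOEFF_NORMED));return round(m,2),l[0]/s-k,l[1]/s-k
print("mouth end",sh(272,285,198,220),"rear leg/corner",sh(272,280,188,202))
E
python3 ft.py
```

```text
t 24.4 [0.6052 0.027  0.1818] psi [-180.    -0.    25.9] F [-0.6  0.1 -1.7] w 0.73 gf 30.2
M [-0.2   0.42  0.01]
mouth end (0.95, -1.25, 0.5) rear leg/corner (0.91, -0.5, -0.25)
```

>>> drive_tool --targets '[{"jaw": -1, "dp": [0, 0, -0.2], "twist": 0}, {"jaw": -1, "dp": [0, 0, -0.2], "twist": 0}, {"jaw": -1, "dp": [0, 0, 0], "twist": 0}]'

```text
clock: 24.82
tcp_pos: [0.6057, 0.027, 0.1921]
eef_rot: [3.141, -0.001, 0.452]
ft_force: [-0.6, -0.3, -2.4]
gripper_width: 0.728
gripper_force: 29.8
```

```bash
python3 ft.py
```

```text
t 24.82 [0.6057 0.027  0.1921] psi [ 1.80e+02 -1.00e-01  2.59e+01] F [-0.6 -0.3 -2.4] w 0.728 gf 29.8
M [-0.1   0.33  0.01]
mouth end (0.9, -1.25, -0.5) rear leg/corner (0.81, 0.0, -1.25)
```

>>> drive_tool --targets '[{"jaw": -1, "dp": [0, 0, -0.2], "twist": 0}, {"jaw": -1, "dp": [0, 0, -0.2], "twist": 0}, {"jaw": -1, "dp": [0, 0, 0], "twist": 0}]'

```text
clock: 25.25
tcp_pos: [0.6058, 0.027, 0.2022]
eef_rot: [3.141, -0.002, 0.451]
ft_force: [0.4, -0.6, -2.8]
gripper_width: 0.728
gripper_force: 29.9
```

```bash
python3 ft.py
```

```text
t 25.25 [0.6058 0.027  0.2022] psi [ 1.80e+02 -1.00e-01  2.59e+01] F [ 0.4 -0.6 -2.8] w 0.728 gf 29.9
M [-0.09  0.29  0.  ]
mouth end (0.83, -1.25, -1.25) rear leg/corner (0.63, 0.25, -2.5)
```

>>> drive_tool --targets '[{"jaw": -1, "dp": [-0.12, 0, -0.12], "twist": 0}, {"jaw": -1, "dp": [-0.12, 0, -0.12], "twist": 0}, {"jaw": -1, "dp": [0, 0, -0.12], "twist": 0}, {"jaw": -1, "dp": [0, 0, 0], "twist": 0}]'

```text
clock: 25.8
tcp_pos: [0.6001, 0.0244, 0.2109]
eef_rot: [3.142, -0.001, 0.451]
ft_force: [-0.1, -0.1, -2.2]
gripper_width: 0.727
gripper_force: 30.0
```

```bash
python3 ft.py; python3 - <<'E'
import numpy as np,cv2
im=np.load("scene_n.npz")["img"]
g=cv2.cvtColor(im,cv2.COLOR_RGB2GRAY)[180:226,258:292]
for r in range(0,46,1): print(180+r,"".join("%4d"%v for v in g[r,::1]))
E
```

```text
t 25.8 [0.6001 0.0244 0.2109] psi [ 1.80e+02 -1.00e-01  2.59e+01] F [-0.1 -0.1 -2.2] w 0.727 gf 30.0
M [-0.11  0.25 -0.08]
mouth end (0.7, -10.5, -2.75) rear leg/corner (0.67, 3.5, 0.0)
180  102 129 143 145 145 143 143 144 141 125 107 119 142 159 187 218 226 226 226 226 226 225 219 162 130 136 150 164 168 169 171 174 179 180
181   89 124 141 145 145 144 143 143 140 123 108 122 144 157 167 194 218 225 226 226 225 224 204 138  84  73  79  96 110 120 133 149 166 170
182   58  93 133 143 145 145 143 143 140 124 107 124 145 157 164 174 196 217 223 224 224 223 201 136  83  65  55  55  58  63  70  79  96 110
183   51  86 131 142 143 143 144 144 142 125 107 122 145 155 165 171 177 189 206 217 220 220 199 141 121 116  95  74  63  57  56  54  55  58
184   50  83 129 141 141 141 144 145 141 127 112 124 148 159 166 171 174 176 179 182 189 197 185 157 176 182 168 137 111  94  89  81  72  63
185   49  86 129 141 142 142 143 143 143 140 135 146 152 152 161 169 175 176 176 175 177 176 175 169 168 165 159 153 145 141 141 141 129 107
186   49 100 133 142 143 142 140 141 149 143 135 130 124 121 137 156
[... 4871 characters left out ...]
 142 143 144 144 142 140 138 139 140 141 141 142 142 141 141 139 139 141 142 143 144 143 144 143 143 143 143 142 142 143 143 141 138 135
222  142 143 143 143 143 142 140 140 140 140 141 143 143 142 143 142 142 143 142 142 143 143 143 142 142 144 144 144 143 143 142 142 143 143
223  142 143 143 145 146 143 140 141 141 140 140 141 142 142 143 143 141 141 142 141 140 141 142 144 144 145 146 144 145 143 142 143 143 144
224  142 143 143 144 144 144 142 142 143 142 141 141 141 141 141 142 142 141 141 141 141 142 142 143 142 142 145 144 143 142 143 144 144 144
225  141 143 143 142 142 142 140 140 143 143 143 142 143 143 142 140 141 140 140 141 140 141 143 142 142 143 144 144 144 144 144 145 144 144
```

```bash
cat > pit.py <<'E'
from h import *
def proj(n,P):
    s=np.load(f"{n}0.npz");c=s["camera_from_world"]@np.r_[P,1];u=s["K"]@(c[:3]*[1,-1,-1]);return (u[:2]/u[2])
def jug(own,tcp,phi,yaw=26,G=(-43,9),goff=.0025):
    a=np.radians(yaw);n=np.array([np.cos(a),np.sin(a),0]);c,s=np.cos(phi),np.sin(phi)
    v=(np.array(own,float)-G)/1000;return np.array(tcp)+[0,0,.0235]+n*(goff+v[0]*c+v[1]*s)+[0,0,-v[0]*s+v[1]*c]
E
python3 - <<'E'
from pit import *
tcp=np.array([.6001,.0244,.2109])
for d in(10,15,20,25,30,35):
    print(d,[proj("scene",jug(o,tcp,np.radians(d))).round(1).tolist() for o in((50,33),(50,-33),(24,81),(-24,81))])
print("tip",proj("scene",hook(0,-.016,.026)),"U",proj("scene",hook(0,0,-.0035)))
n=np.array([np.cos(np.radians(26)),np.sin(np.radians(26)),0])
for d in(15,20,25,30):
    p=np.radians(d)
    for nm,P in(("tip",hook(0,-.016,.028)),("Ubot",hook(0,0,-.005))):
        r=P-(tcp+[0,0,.0235]+n*.0025);X,Z=r@n,r[2];print(d,nm,((X*np.cos(p)-Z*np.sin(p))*1e3-43).round(1),((X*np.sin(p)+Z*np.cos(p))*1e3+9).round(1))
E
```

```text
10 [[277.5, 195.2], [273.8, 208.6], [273.0, 183.5], [259.4, 180.6]]
15 [[277.5, 197.0], [272.3, 209.9], [274.4, 185.2], [261.0, 181.4]]
20 [[277.3, 198.8], [270.6, 211.2], [275.5, 186.9], [262.6, 182.3]]
25 [[276.9, 200.5], [268.8, 212.3], [276.5, 188.7], [264.1, 183.3]]
30 [[276.3, 202.2], [266.9, 213.2], [277.2, 190.5], [265.5, 184.3]]
35 [[275.6, 203.8], [264.8, 214.0], [277.8, 192.4], [266.7, 185.5]]
tip [265.81889688 187.07803089] U [267.15381814 190.77293394]
15 tip -3.5 73.5
15 Ubot 8.5 42.6
20 tip -9.2 76.7
20 Ubot 5.4 46.9
25 tip -15.3 79.4
25 Ubot 1.9 51.0
30 tip -21.5 81.6
30 Ubot -1.9 54.8
```

```bash
cat >> pit.py <<'E'
from scipy.optimize import least_squares
def fit(tcp,own,pix,p0=(28,26,0,0)):
    f=lambda p:np.concatenate([proj("scene",jug(o,np.array(tcp)+[0,0,p[2]/1e3],np.radians(p[0]),p[1],goff=.0025+p[3]/1e3))-q for o,q in zip(own,pix)]+[[(p[1]-26)/6,p[2]/6,p[3]/5]])
    r=least_squares(f,p0);return r.x,r.fun
def hookown(tcp,p):
    a=np.radians(p[1]);n=np.array([np.cos(a),np.sin(a),0]);f=np.radians(p[0]);out=[]
    for P in(hook(0,-.016,.028),hook(0,0,.002),hook(0,0,-.005)):
        r=P-(np.array(tcp)+[0,0,.0235+p[2]/1e3]+n*(.0025+p[3]/1e3));X,Z=r@n,r[2]
        out.append(((X*np.cos(f)-Z*np.sin(f))*1e3-43,(X*np.sin(f)+Z*np.cos(f))*1e3+9))
    return np.round(out,1)
E
python3 - <<'E'
from pit import *
t=[.6001,.0244,.2109]
x,f=fit(t,[(50,33),(50,-33),(24,81),(-24,81),(24,33)],[(276.8,200.5),(269.0,216.3),(278.2,191.8),(265.0,187.3),(272.2,200)])
print(x.round(1),f.round(1));print("tip,seat,Ubot in jug x,z",hookown(t,x).tolist())
E
```

```text
[26.6 26.4 -9.6  3.2] [ 0.8  2.5  0.  -1.8 -0.6 -0.5  0.5 -1.6 -1.   0.1  0.1 -1.6  0.6]
tip,seat,Ubot in jug x,z [[-24.5, 87.3], [-9.6, 65.7], [-6.4, 59.4]]
```

The jug now hangs free of the bar seat, pitched about 27° mouth-down. The hook's tip still stands above the handle bar, so I'll raise about 21 mm and back off 7 mm to centre the hook end in the loop.

>>> drive_tool --targets '[{"jaw": -1, "dp": [-0.1, 0, -0.3], "twist": 0}, {"jaw": -1, "dp": [-0.1, 0, -0.3], "twist": 0}, {"jaw": -1, "dp": [-0.08, 0, -0.24], "twist": 0}, {"jaw": -1, "dp": [0, 0, 0], "twist": 0}]'

```text
clock: 26.35
tcp_pos: [0.5939, 0.0211, 0.2323]
eef_rot: [3.141, -0.002, 0.451]
ft_force: [0.6, -0.3, -3.4]
gripper_width: 0.728
gripper_force: 30.0
```

```bash
python3 - <<'E'
from h import *
from bench import snapshot
o=now();print("M",o["moment"].round(2))
im=snapshot("scene")["img"];np.savez("scene_p.npz",img=im)
g=cv2.cvtColor(im,cv2.COLOR_RGB2GRAY)
for r in range(178,218,1): print(r,"".join("%4d"%v for v in g[r,256:284]))
E
```

```text
t 26.35 [0.5939 0.0211 0.2323] psi [ 1.80e+02 -1.00e-01  2.58e+01] F [ 0.6 -0.3 -3.4] w 0.728 gf 30.0
M [-0.15  0.21 -0.01]
178   51  85 132 142 143 143 143 143 143 143 142 124 108 119 135 152 191 223 229 229 229 229 226 198 169 157 172 179
179   48  84 131 141 143 143 143 143 143 143 143 126 112 122 140 158 191 222 227 227 227 228 226 223 219 191 175 174
180   43  87 132 142 144 144 144 144 144 145 144 132 131 133 145 159 187 218 226 227 226 227 226 225 219 162 130 136
181   47 101 134 142 144 145 145 144 143 152 152 146 137 131 144 154 167 193 218 225 225 226 225 223 203 138  84  74
182   45 105 135 143 144 145 145 141 134 134 130 125 117 113 117 135 156 170 195 217 223 224 225 223 201 136  84  66
183   52 123 142 145 144 143 140 129 120 115 111 104  92 103 112 115 125 147 168 187 207 217 220 220 199 141 121 115
184   64 126 142 143 142 139 128 121 110 116 131 120 104 118 132 128 119 119 135 160 174 180 189 196 185 156 176 182
185   75 129 141 142 139 128 120 111 115 133 138 126 110 132 150 156 139 121 119 125 147 164 173 177 174 169 168 165
186  113 144 145 138 127 119 110 114 132
[... 3003 characters left out ...]
12  140 140 140 140 138 136 134 132 118 109 116 131 136 139 140 139 139 139 140 142 142 141 140 138 139 140 141 143
213  140 140 142 140 138 138 137 139 139 140 139 139 139 140 140 140 139 137 139 141 141 141 140 139 140 141 142 143
214  140 140 141 141 141 140 140 140 141 141 141 141 141 141 140 140 141 140 139 140 140 141 141 140 140 141 143 144
215  142 140 141 140 139 140 141 140 139 139 139 141 141 141 141 140 140 140 140 140 140 142 140 139 141 141 144 144
216  141 141 142 141 140 140 142 140 139 140 141 141 141 142 142 142 141 141 139 139 140 140 140 140 142 143 143 142
217  143 144 143 140 139 139 139 139 140 141 140 141 140 140 141 142 142 141 140 140 140 141 140 140 141 141 142 142
```

```bash
python3 - <<'E'
from pit import *
a=np.radians(26);l=np.array([-np.sin(a),np.cos(a),0])
n=np.array([np.cos(a),np.sin(a),0])
# loop plane: through seat-ish point G line
tcp=np.array([.5939,.0211,.2323]);off=(hook(0,0)-tcp)@l;print("seat off loop plane (left +) mm",off*1e3)
for nm,P in(("tip",hook(0,-.016,.026)),("Ubot",hook(0,0,-.007)),("Ubot r",hook(0,-.010,-.004)),("shank",hook(0,.016,.03))):
    Q=P-l*((P-tcp)@l);print(nm,((P-tcp)@l*1e3).round(1),"px",proj("scene",P).round(1),"in plane px",proj("scene",Q).round(1),"px/10mm up",(proj("scene",Q+[0,0,.01])-proj("scene",Q)).round(2),"n",(proj("scene",Q+n*.01)-proj("scene",Q)).round(2))
E
```

```text
seat off loop plane (left +) mm 4.56138339430727
tip -11.0 px [265.8 187.1] in plane px [266.1 185. ] px/10mm up [ 0.05 -2.23] n [2.88 0.22]
Ubot 4.6 px [267.1 191.5] in plane px [267.  192.4] px/10mm up [ 0.05 -2.18] n [2.84 0.22]
Ubot r -5.2 px [266.2 192.6] in plane px [266.4 191.7] px/10mm up [ 0.05 -2.18] n [2.84 0.22]
shank 20.2 px [268.8 180.7] in plane px [268.2 184.3] px/10mm up [ 0.05 -2.24] n [2.88 0.22]
```

In the loop plane the hook tip sits about 4 mm below the bar, and the hook bottom about 9 mm above the jug's body. I'll raise 2 mm more and slide out to the right.

>>> drive_tool --targets '[{"jaw": -1, "dp": [0, 0.1, -0.08], "twist": 0}, {"jaw": -1, "dp": [0, 0.2, 0], "twist": 0}, {"jaw": -1, "dp": [0, 0.2, 0], "twist": 0}]'

```text
clock: 26.78
tcp_pos: [0.5992, 0.0095, 0.2333]
eef_rot: [3.141, 0.0, 0.451]
ft_force: [0.0, -0.3, -2.9]
gripper_width: 0.726
gripper_force: 30.0
```

>>> drive_tool --targets '[{"jaw": -1, "dp": [0, 0.2, 0], "twist": 0}, {"jaw": -1, "dp": [0, 0.25, 0], "twist": 0}]'

```text
clock: 27.02
tcp_pos: [0.6041, -0.0005, 0.2334]
eef_rot: [-3.141, 0.0, 0.451]
ft_force: [1.3, 0.6, -2.4]
gripper_width: 0.735
gripper_force: 30.0
```

>>> drive_tool --targets '[{"jaw": -1, "dp": [0, 0.4, 0], "twist": 0}, {"jaw": -1, "dp": [0, 0.5, 0], "twist": 0}, {"jaw": -1, "dp": [0, 0.6, 0], "twist": 0}]'

```text
clock: 27.4
tcp_pos: [0.6207, -0.0348, 0.2335]
eef_rot: [3.141, -0.0, 0.451]
ft_force: [-0.1, -0.5, -2.4]
gripper_width: 0.727
gripper_force: 30.0
```

The jug is off the hook. Now I'll carry it over the rack and swing to yaw 90°, so its mouth points to the robot's left, across the wires.

```bash
python3 - <<'E'
from h import *
plan([.6207,-.0348,.2335],25.9,[.50,-.285,.2135],90,14)
E
```

```text
[np.float64(-0.62), np.float64(0.49), np.float64(0.06)] -0.92
[np.float64(-0.66), np.float64(0.44), np.float64(0.06)] -0.92
[np.float64(-0.69), np.float64(0.39), np.float64(0.06)] -0.92
[np.float64(-0.72), np.float64(0.33), np.float64(0.06)] -0.92
[np.float64(-0.75), np.float64(0.27), np.float64(0.06)] -0.92
[np.float64(-0.76), np.float64(0.21), np.float64(0.06)] -0.92
[np.float64(-0.78), np.float64(0.15), np.float64(0.06)] -0.92
[np.float64(-0.79), np.float64(0.09), np.float64(0.06)] -0.92
[np.float64(-0.79), np.float64(0.02), np.float64(0.06)] -0.92
[np.float64(-0.79), np.float64(-0.04), np.float64(0.06)] -0.92
[np.float64(-0.79), np.float64(-0.1), np.float64(0.06)] -0.92
[np.float64(-0.78), np.float64(-0.17), np.float64(0.06)] -0.92
[np.float64(-0.76), np.float64(-0.23), np.float64(0.06)] -0.92
[np.float64(-0.74), np.float64(-0.29), np.float64(0.06)] -0.92
```

>>> drive_tool --targets '[{"jaw": -1, "dp": [0, 0.9, 0], "twist": 0}, {"jaw": -1, "dp": [-0.6, 0.5, 0], "twist": -0.9}, {"jaw": -1, "dp": [-0.65, 0.45, 0], "twist": -0.9}, {"jaw": -1, "dp": [-0.7, 0.4, 0], "twist": -0.9}, {"jaw": -1, "dp": [-0.7, 0.35, 0], "twist": -0.9}, {"jaw": -1, "dp": [-0.75, 0.25, 0], "twist": -0.9}, {"jaw": -1, "dp": [-0.75, 0.2, 0], "twist": -0.9}, {"jaw": -1, "dp": [-0.8, 0.15, 0], "twist": -0.9}]'

```text
clock: 28.4
tcp_pos: [0.57, -0.1806, 0.2335]
eef_rot: [3.141, 0.0, 1.003]
ft_force: [0.1, -1.1, -2.8]
gripper_width: 0.728
gripper_force: 30.0
```

>>> drive_tool --targets '[{"jaw": -1, "dp": [-0.8, 0.1, 0], "twist": -0.9}, {"jaw": -1, "dp": [-0.8, 0, 0], "twist": -0.9}, {"jaw": -1, "dp": [-0.8, 0, 0], "twist": -0.9}, {"jaw": -1, "dp": [-0.75, -0.1, 0], "twist": -0.9}, {"jaw": -1, "dp": [-0.75, -0.15, 0], "twist": -0.95}, {"jaw": -1, "dp": [-0.7, -0.25, 0], "twist": -0.95}, {"jaw": -1, "dp": [-0.7, -0.3, 0], "twist": -0.95}, {"jaw": -1, "dp": [0, 0, 0], "twist": -0.2}]'

```text
clock: 29.4
tcp_pos: [0.5077, -0.3029, 0.2337]
eef_rot: [3.141, 0.001, 1.577]
ft_force: [-0.9, 0.1, -3.1]
gripper_width: 0.723
gripper_force: 30.0
```

```bash
python3 - <<'E'
from pit import *
from bench import snapshot
o=now();t=o["tcp_pos"]
s=snapshot("scene");np.savez("scene_q.npz",**s);im=s["img"]
psi=np.degrees(o["eef_rot"][2])
for d in(20,30,40,50,60,75): print(d,[proj("scene",jug(w,t,np.radians(d),psi)).round(0).tolist() for w in((50,33),(50,-33),(24,81),(-24,81),(-50,-33))])
x0,y0=[int(v) for v in proj("scene",t)-[30,25]]
g=cv2.cvtColor(im,cv2.COLOR_RGB2GRAY);print(x0,y0)
e=cv2.resize(g[y0:y0+60,x0:x0+64],(64,60))
for r in range(0,60,2): print(y0+r,"".join("%4d"%v for v in e[r,::2]))
E
```

```text
t 29.4 [ 0.5077 -0.3029  0.2337] psi [1.80e+02 1.00e-01 9.04e+01] F [-0.9  0.1 -3.1] w 0.723 gf 30.0
20 [[188.0, 220.0], [186.0, 237.0], [185.0, 209.0], [176.0, 213.0], [166.0, 247.0]]
30 [[188.0, 224.0], [183.0, 242.0], [187.0, 212.0], [178.0, 214.0], [165.0, 248.0]]
40 [[187.0, 228.0], [181.0, 247.0], [188.0, 215.0], [180.0, 214.0], [163.0, 248.0]]
50 [[186.0, 233.0], [178.0, 251.0], [189.0, 218.0], [181.0, 216.0], [162.0, 247.0]]
60 [[184.0, 238.0], [175.0, 255.0], [189.0, 222.0], [183.0, 218.0], [161.0, 246.0]]
75 [[181.0, 244.0], [169.0, 260.0], [188.0, 229.0], [184.0, 221.0], [160.0, 245.0]]
139 215
215   27  45  36  43  44  52  39  61  54  36  31  21  17  41  37  43 119 134 129  89  85  94  63  46  46  46  72  50  55 127 138 137
217  126  97  32  28  35  69  82  40  27  59  55  39  32  42  43 109 132 134 125  61  46  52  47  46  45  45  50  47  26 120 136 134
219  136 133 103  51  34  66  76  87  74  35  38  93  78  39  31  41  62  98  53  46  46  46  46  45  46  46  44  23  33 125 140 137
221  132 135 136 133 103  90 131  79  61  84  77  85 132 131 103  59  32  39  44  45  46
[... 2802 characters left out ...]
173 171 167 144 163 171 170 166 146
265  137 139 138 121  99  80  68  70  85 117 136 173 173 149 168 171 172 170 157 162 168 170 168 144 168 169 170 165 154 167 172 173
267  136 138 123  80  60  59  60  62  63  68 115 165 172 176 168 146 169 170 171 164 160 169 171 171 168 148 174 169 169 147 152 169
269  137 138 105  61  58  59  60  62  62  63  96 165 147 172 172 173 169 150 166 170 172 150 153 168 170 166 156 153 161 171 170 162
271  135 137  80  54  57  58  60  59  62  62  62 156 171 160 159 175 171 168 161 172 170 171 171 151 173 170 169 167 161 161 174 172
273  138 135  78  54  56  58  60  62  60  55  53 116 173 173 169 141 164 172 172 168 145 170 170 169 166 150 168 170 171 168 155 171
```

The jug now hangs pitched about 35–40°, with its lower rim near (182,247). I'll lower until the rim's lip catches between the wires, then carry the hand forward to roll it upright.

>>> drive_tool --targets '[{"jaw": -1, "dp": [0, 0, 0.9], "twist": 0}, {"jaw": -1, "dp": [0, 0, 0.9], "twist": 0}, {"jaw": -1, "dp": [0, 0, 0.9], "twist": 0}, {"jaw": -1, "dp": [0, 0, 0.9], "twist": 0}, {"jaw": -1, "dp": [0, 0, 0.5], "twist": 0}, {"jaw": -1, "dp": [0, 0, 0.2], "twist": 0}]'

```text
clock: 30.2
tcp_pos: [0.5093, -0.2995, 0.1254]
eef_rot: [-3.141, -0.001, 1.582]
ft_force: [1.3, -0.3, -1.9]
gripper_width: 0.729
gripper_force: 29.9
```

>>> drive_tool --targets '[{"jaw": -1, "dp": [0, 0, 0.2], "twist": 0}, {"jaw": -1, "dp": [0, 0, 0.2], "twist": 0}]'

```text
clock: 30.45
tcp_pos: [0.5094, -0.3003, 0.1163]
eef_rot: [3.14, 0.0, 1.581]
ft_force: [-0.0, -0.2, -2.4]
gripper_width: 0.725
gripper_force: 29.9
```

>>> drive_tool --targets '[{"jaw": -1, "dp": [0, 0, 0.2], "twist": 0}, {"jaw": -1, "dp": [0, 0, 0.2], "twist": 0}]'

```text
clock: 30.7
tcp_pos: [0.509, -0.3001, 0.1058]
eef_rot: [3.141, 0.0, 1.581]
ft_force: [-0.5, -0.5, -3.0]
gripper_width: 0.724
gripper_force: 29.9
```

>>> drive_tool --targets '[{"jaw": -1, "dp": [0, 0, 0.2], "twist": 0}, {"jaw": -1, "dp": [0, 0, 0.15], "twist": 0}]'

```text
clock: 30.95
tcp_pos: [0.5092, -0.3033, 0.0986]
eef_rot: [3.14, 0.005, 1.581]
ft_force: [-2.4, -4.9, 8.2]
gripper_width: 0.724
gripper_force: 30.4
```

>>> drive_tool --targets '[{"jaw": -1, "dp": [0, 0, 0.15], "twist": 0}, {"jaw": -1, "dp": [0, 0, 0.1], "twist": 0}]'

```text
clock: 31.2
tcp_pos: [0.5094, -0.3086, 0.0951]
eef_rot: [3.136, 0.012, 1.579]
ft_force: [-4.3, -11.6, 17.8]
gripper_width: 0.726
gripper_force: 30.7
```

The rim is caught, with a horizontal reaction. I'll roll the hand over it: up and forward along the arc.

>>> drive_tool --targets '[{"jaw": -1, "dp": [0.2, 0, -0.3], "twist": 0}, {"jaw": -1, "dp": [0.3, 0, -0.1], "twist": 0}]'

```text
clock: 31.45
tcp_pos: [0.5088, -0.2923, 0.1037]
eef_rot: [3.139, 0.006, 1.58]
ft_force: [-5.2, -6.8, 11.4]
gripper_width: 0.728
gripper_force: 30.4
```

>>> drive_tool --targets '[{"jaw": -1, "dp": [0.4, 0, -0.1], "twist": 0}, {"jaw": -1, "dp": [0.4, 0, -0.1], "twist": 0}]'

```text
clock: 31.7
tcp_pos: [0.5083, -0.2721, 0.1093]
eef_rot: [3.139, 0.006, 1.579]
ft_force: [-6.1, -3.8, 14.3]
gripper_width: 0.733
gripper_force: 30.2
```

>>> drive_tool --targets '[{"jaw": -1, "dp": [0.4, 0, -0.05], "twist": 0}, {"jaw": -1, "dp": [0.4, 0, 0], "twist": 0}]'

```text
clock: 31.95
tcp_pos: [0.5085, -0.2506, 0.1111]
eef_rot: [3.139, 0.003, 1.58]
ft_force: [-6.4, -1.6, 20.3]
gripper_width: 0.74
gripper_force: 30.1
```

>>> drive_tool --targets '[{"jaw": -1, "dp": [0.3, 0, -0.12], "twist": 0}, {"jaw": -1, "dp": [0.3, 0, 0], "twist": 0}]'

```text
clock: 32.2
tcp_pos: [0.5084, -0.2323, 0.1109]
eef_rot: [3.141, -0.0, 1.581]
ft_force: [-1.4, 0.1, 3.7]
gripper_width: 0.735
gripper_force: 30.1
```

```bash
cat > pp.py <<'E'
from pit import *
from bench import snapshot
o=now();t=o["tcp_pos"];psi=np.degrees(o["eef_rot"][2])
s=snapshot("scene");im=s["img"];np.savez("scene_r.npz",**s)
for d in(45,60,75,90): print(d,[proj("scene",jug(w,t,np.radians(d),psi)).round(0).tolist() for w in((50,33),(50,-33),(24,81),(-24,81),(-50,-33))])
x0,y0=[int(v) for v in proj("scene",t)-[16,10]]
g=cv2.cvtColor(im,cv2.COLOR_RGB2GRAY);print(x0,y0)
for r in range(0,44,2): print(y0+r,"".join("%4d"%v for v in g[y0+r,x0:x0+48:2]))
E
python3 pp.py
```

```text
t 32.2 [ 0.5084 -0.2323  0.1109] psi [180.   -0.   90.6] F [-1.4  0.1  3.7] w 0.735 gf 30.1
45 [[202.0, 243.0], [196.0, 260.0], [204.0, 230.0], [197.0, 229.0], [181.0, 259.0]]
60 [[200.0, 249.0], [191.0, 266.0], [204.0, 236.0], [199.0, 231.0], [180.0, 258.0]]
75 [[197.0, 256.0], [187.0, 271.0], [203.0, 242.0], [200.0, 235.0], [179.0, 257.0]]
90 [[193.0, 262.0], [182.0, 274.0], [201.0, 248.0], [200.0, 239.0], [179.0, 255.0]]
171 243
243  141 138  62  21  86 167 168 159  39  32  41  63  59  30  31  20  13  32 126 139 139 139 139 139
245  142 142  83  76 161 169 169 167 105  49  29  75  76  23  18  14  32 120 142 152 143 139 137 138
247  142 141 175 164 172 172 172 170 169 163  98  33  20  16  21  25 149 161 127 126 145 149 137 138
249  147 156 131 174 173 171 173 174 172 172 141  26   8  17  22 124 171 148 174 161 127 135 155 151
251  149 148 131 174 175 175 175 173 174 174 165  31  12  56 124 172 179 175 159 154 167 150 120 139
253  103 133 158 172 175 176 174 176 175 173 167  44  31 151 175 153 150 171 177 175 163 162 175 143
255  155 173 170 151 163 175 175 175 174 170 139  68  73 1
[... 857 characters left out ...]
65 173 173 169 146 171 148 159 166 145 164 170 173 170 157 172 176 176 174 153 174 182 183 178
275  171 149 173 175 174 169 150 175 172 173 170 150 170 174 176 151 153 172 176 182 160 155 175 181
277  168 166 161 161 175 173 171 161 161 177 175 175 164 165 178 178 177 153 166 180 183 183 159 170
279  102 103 113 152 143 168 173 176 173 146 171 175 178 172 148 171 177 182 177 149 172 181 181 175
281   61  62  67  88 156 171 151 180 175 177 173 150 175 178 180 174 150 179 182 184 179 148 176 177
283   60  61  64  64  99 173 174 161 162 179 178 176 164 163 179 182 179 167 158 172 181 176 160 155
285   60  61  63  63  77 161 173 176 172 148 173 178 181 174 150 170 180 183 180 157 165 168 159 177
```

The roll is working: the base disc faces up and the pitch is about 75°. I'll finish the arc and settle the mouth flat.

>>> drive_tool --targets '[{"jaw": -1, "dp": [0.35, 0, 0.05], "twist": 0}, {"jaw": -1, "dp": [0.35, 0, 0.1], "twist": 0}]'

```text
clock: 32.5
tcp_pos: [0.5083, -0.2155, 0.1077]
eef_rot: [3.141, 0.001, 1.582]
ft_force: [-6.1, -3.4, 19.9]
gripper_width: 0.737
gripper_force: 30.1
```

>>> drive_tool --targets '[{"jaw": -1, "dp": [0.2, 0, 0.12], "twist": 0}, {"jaw": -1, "dp": [0, 0, 0], "twist": 0}]'

```text
clock: 32.75
tcp_pos: [0.5086, -0.2134, 0.1073]
eef_rot: [3.139, 0.004, 1.581]
ft_force: [-8.0, -2.6, 26.3]
gripper_width: 0.742
gripper_force: 30.2
```

```bash
python3 pp.py
```

```text
t 32.75 [ 0.5086 -0.2134  0.1073] psi [179.8   0.2  90.6] F [-8.  -2.6 26.3] w 0.742 gf 30.2
45 [[206.0, 241.0], [199.0, 257.0], [207.0, 228.0], [201.0, 227.0], [185.0, 257.0]]
60 [[204.0, 247.0], [195.0, 263.0], [207.0, 233.0], [203.0, 229.0], [184.0, 256.0]]
75 [[201.0, 253.0], [190.0, 268.0], [206.0, 239.0], [203.0, 232.0], [183.0, 254.0]]
90 [[197.0, 259.0], [185.0, 271.0], [204.0, 246.0], [203.0, 237.0], [183.0, 252.0]]
174 240
240  139 140  97  22  39 124 172 171  83  30  36  44  67  35  31  28  16  17  84 139 140 141 140 138
242  139 141 102  51 155 176 177 177 149  76  35  46  75  43  19  14  14  84 140 140 138 139 137 139
244  140 142 147 165 179 180 179 177 176 176 147  42  24  15  15  20  75 143 138 140 139 136 139 139
246  143 162 119 171 183 180 180 181 180 179 174  61  11  12  18  76 124 129 158 147 138 138 140 138
248  161 170 127 176 184 183 183 181 181 182 176  61  11  22  81 164 173 142 126 134 157 144 139 136
250  123 129 144 139 179 184 183 183 183 182 178  85  18  86 165 174 145 164 172 142 133 147 158 143
252  150 171 173 136 120 156 177 177 178 173 140  75  64 
[... 858 characters left out ...]
44 171 171 172 168 123 105 103  97  93  92 128 169 173 170 151 181 175 178 153 154 173 179 178
272  173 170 150 170 171 139 150 124 124 135 163 156 154 170 176 173 162 156 166 181 179 167 166 182
274  175 173 173 162 164 173 173 170 150 168 172 174 174 156 175 176 179 176 161 170 182 183 178 149
276  144 168 173 172 167 145 171 172 175 170 147 172 173 175 171 149 170 178 182 178 159 172 178 181
278  151 165 149 173 173 174 171 151 179 175 177 174 153 181 179 178 177 153 183 183 183 176 149 178
280   79  99 143 160 162 178 177 173 162 163 179 177 176 166 163 182 182 181 169 164 180 180 159 157
282   63  64  90 164 172 147 170 176 178 174 146 169 179 179 177 151 171 181 184 177 148 172 154 178
```

>>> drive_tool --targets '[{"jaw": -1, "dp": [0.1, 0, -0.05], "twist": 0}, {"jaw": -1, "dp": [0, 0, 0], "twist": 0}]'

```text
clock: 33.05
tcp_pos: [0.5086, -0.211, 0.1077]
eef_rot: [3.139, 0.004, 1.58]
ft_force: [-6.1, -4.9, 20.5]
gripper_width: 0.741
gripper_force: 30.2
```

```bash
cat > ax.py <<'E'
from pit import *
from bench import snapshot
o=now();t=o["tcp_pos"]
def edges(im,rows,c0=189,w=14):
    g=cv2.GaussianBlur(gray(im),(3,3),0);out=[]
    for r in rows:
        a=g[r,c0-w:c0-4];b=g[r,c0+5:c0+w+2]
        ga,gb=np.diff(a),np.diff(b);ia,ib=np.argmin(ga),np.argmax(gb)
        f=lambda q,i:i+(.5*(q[i-1]-q[i+1])/(q[i-1]-2*q[i]+q[i+1]) if 0<i<len(q)-1 else 0)
        out.append((r,c0-w+.5+f(ga,ia),c0+5.5+f(gb,ib)))
    return np.array(out)
s=snapshot("scene");E=edges(s["img"],range(254,268))
L=np.polyfit(E[:,0],E[:,1],1);R=np.polyfit(E[:,0],E[:,2],1);print("left slope",L[0].round(3),"right",R[0].round(3),"mid",((L+R)/2)[0].round(3))
p=np.array([t[0],t[1],.1]);print("vertical axis expected slope",[((lambda a,b:(b-a)[0]/(b-a)[1])(proj("scene",p+[dx,dy,.03]),proj("scene",p+[dx,dy,-.06]))).round(3) for dx,dy in((0,0),(-.028,-.018),(.028,.018))])
for ang in(5,10):
    d=np.array([0,np.sin(np.radians(ang)),-np.cos(np.radians(ang))]);a,b=proj("scene",p-.03*d),proj("scene",p+.06*d);print(ang,"tilt slope",((b-a)[0]/(b-a)[1]).round(3))
E
python3 ax.py
```

```text
t 33.05 [ 0.5086 -0.211   0.1077] psi [179.8   0.2  90.6] F [-6.1 -4.9 20.5] w 0.741 gf 30.2
left slope 0.05 right -0.015 mid 0.017
vertical axis expected slope [np.float64(0.127), np.float64(0.146), np.float64(0.108)]
5 tilt slope 0.226
10 tilt slope 0.345
```

The axis slope suggests the jug is over-rotated by about 5°. I'll ease the hand back a little, unload, and recheck.

>>> drive_tool --targets '[{"jaw": -1, "dp": [-0.15, 0, -0.03], "twist": 0}, {"jaw": -1, "dp": [-0.15, 0, 0], "twist": 0}, {"jaw": -1, "dp": [0, 0, 0], "twist": 0}]'

```text
clock: 33.48
tcp_pos: [0.5085, -0.2163, 0.1074]
eef_rot: [3.14, 0.001, 1.581]
ft_force: [-5.2, -0.6, 16.5]
gripper_width: 0.738
gripper_force: 30.1
```

```bash
python3 ax.py
```

```text
t 33.48 [ 0.5085 -0.2163  0.1074] psi [179.9   0.   90.6] F [-5.2 -0.6 16.5] w 0.738 gf 30.1
left slope 0.102 right 0.055 mid 0.079
vertical axis expected slope [np.float64(0.129), np.float64(0.148), np.float64(0.11)]
5 tilt slope 0.229
10 tilt slope 0.349
```

>>> drive_tool --targets '[{"jaw": -1, "dp": [-0.14, 0, -0.02], "twist": 0}, {"jaw": -1, "dp": [0, 0, 0], "twist": 0}]'

```text
clock: 33.78
tcp_pos: [0.5087, -0.2183, 0.1076]
eef_rot: [3.14, -0.001, 1.581]
ft_force: [-4.1, 1.5, 15.9]
gripper_width: 0.742
gripper_force: 30.1
```

```bash
python3 ax.py
```

```text
t 33.77 [ 0.5087 -0.2183  0.1076] psi [ 1.799e+02 -1.000e-01  9.060e+01] F [-4.1  1.5 15.9] w 0.742 gf 30.1
left slope 0.136 right 0.07 mid 0.103
vertical axis expected slope [np.float64(0.13), np.float64(0.149), np.float64(0.111)]
5 tilt slope 0.23
10 tilt slope 0.35
```

The axis is now within about 1° of vertical and pressed on the wires. I'll unload to a few newtons, then open.

>>> drive_tool --targets '[{"jaw": -1, "dp": [-0.02, 0, -0.05], "twist": 0}, {"jaw": -1, "dp": [0, 0, 0], "twist": 0}]'

```text
clock: 34.08
tcp_pos: [0.5087, -0.2182, 0.1079]
eef_rot: [3.141, -0.001, 1.582]
ft_force: [-2.2, 1.2, 8.4]
gripper_width: 0.74
gripper_force: 30.1
```

```bash
python3 ax.py
```

```text
t 34.08 [ 0.5087 -0.2182  0.1079] psi [ 1.799e+02 -1.000e-01  9.060e+01] F [-2.2  1.2  8.4] w 0.74 gf 30.1
left slope 0.134 right 0.069 mid 0.102
vertical axis expected slope [np.float64(0.13), np.float64(0.149), np.float64(0.111)]
5 tilt slope 0.23
10 tilt slope 0.35
```

>>> drive_tool --targets '[{"jaw": -1, "dp": [0, 0, -0.02], "twist": 0}, {"jaw": 0.6, "dp": [0, 0, 0], "twist": 0}, {"jaw": 1, "dp": [0, 0, 0], "twist": 0}, {"jaw": 1, "dp": [0, 0, 0], "twist": 0}, {"jaw": 1, "dp": [0, 0, 0], "twist": 0}]'

```text
clock: 34.75
tcp_pos: [0.5081, -0.219, 0.1075]
eef_rot: [-3.142, -0.0, 1.582]
ft_force: [0.7, 0.0, 0.9]
gripper_width: 0.977
gripper_force: 0.0
```

```bash
python3 ax.py
```

```text
t 34.75 [ 0.5081 -0.219   0.1075] psi [-180.    -0.    90.6] F [0.7 0.  0.9] w 0.977 gf 0.0
left slope 0.152 right 0.031 mid 0.091
vertical axis expected slope [np.float64(0.131), np.float64(0.15), np.float64(0.111)]
5 tilt slope 0.23
10 tilt slope 0.351
```

Released and standing with no tilt change. I'll retreat straight up.

>>> drive_tool --targets '[{"jaw": 1, "dp": [0, 0, -0.2], "twist": 0}, {"jaw": 1, "dp": [0, 0, -0.6], "twist": 0}, {"jaw": 1, "dp": [0, 0, -1], "twist": 0}, {"jaw": 1, "dp": [0, 0, -1], "twist": 0}, {"jaw": 1, "dp": [0, 0, -1], "twist": 0}, {"jaw": 1, "dp": [0, 0, -1], "twist": 0}, {"jaw": 1, "dp": [0, 0, -0.5], "twist": 0}, {"jaw": 1, "dp": [0, 0, 0], "twist": 0}]'

```text
clock: 35.8
tcp_pos: [0.5085, -0.2193, 0.2413]
eef_rot: [3.139, 0.0, 1.582]
ft_force: [-0.4, 0.5, 0.6]
gripper_width: 1.001
gripper_force: 0.0
```

```bash
python3 - <<'E'
from pit import *
from bench import snapshot,job_done
now()
exec(open("ax.py").read().split("s=snapshot")[0].split("o=now()")[0])
g0=C["scene"][2]
s=snapshot("scene")["img"];s2=snapshot("scene")["img"]
print("jug motion between frames",np.abs(gray(s)-gray(s2))[235:280,170:215].max())
print("cups diff",np.abs(gray(s)-gray(g0))[264:310,142:186].mean().round(2))
g=gray(s).astype(int)
for r in range(244,276,3): print(r,g[r,176:208:2].tolist())
E
```

```text
t 35.8 [ 0.5085 -0.2193  0.2413] psi [179.9   0.   90.6] F [-0.4  0.5  0.6] w 1.001 gf 0.0
jug motion between frames 2.0
cups diff 3.44
244 [142, 157, 178, 179, 176, 175, 175, 177, 177, 177, 177, 176, 147, 106, 131, 161]
247 [157, 172, 180, 180, 178, 178, 179, 179, 179, 177, 175, 166, 148, 136, 171, 142]
250 [128, 144, 180, 181, 181, 181, 181, 180, 179, 173, 112, 147, 144, 176, 173, 145]
253 [170, 168, 112, 132, 160, 172, 169, 142, 109, 91, 83, 130, 172, 144, 164, 177]
256 [174, 152, 112, 107, 108, 104, 99, 95, 92, 89, 82, 105, 166, 176, 176, 171]
259 [168, 174, 130, 108, 108, 106, 100, 95, 92, 91, 84, 97, 172, 172, 148, 181]
262 [174, 168, 134, 108, 108, 106, 101, 96, 93, 90, 85, 85, 146, 169, 173, 173]
265 [151, 166, 163, 109, 107, 106, 102, 96, 93, 90, 85, 84, 159, 173, 155, 179]
268 [169, 171, 154, 113, 116, 106, 101, 96, 93, 90, 85, 114, 145, 171, 170, 176]
271 [165, 172, 172, 170, 122, 106, 103, 97, 99, 108, 138, 171, 172, 173, 154, 153]
274 [172, 173, 161, 164, 170, 171, 170, 150, 168, 172, 173, 173, 155, 175, 174, 178]
```

```bash
python3 -c "
from bench import job_done
print(job_done())"
```

```text
the job is handed in; nothing more can be done
None
```

I unhooked the jug, turned it over, stood it mouth down on the free half of the rack, released it, and handed the job in at 35.8 s. The last frames show it upright and still, but the hand-in returned no verdict, and I never measured the cups' or sugar bowl's final positions, though I felt no contact with them.

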